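Release the transport lock of a laboratory balance

TASK

Release the balance's transport lock: slide the black grip on its front deck fully to its end stop, so that the steel shutter uncovers the slotted screw, then turn that screw clockwise (seen from above) with the screwdriver until it stops. Stand the screwdriver back upright in its block, fully home with its round guard down on the block, and leave the glass beaker and the steel weight where they are.

Things in the scene. Friction and masses are not known exactly. Their poses are not given: they have to be found in the camera images.
- balance: Fixed cream laboratory balance, 280 (x) x 210 (y) x 60 mm to its deck. Origin: centre of the underside, on the table; front is -x, z up. Round steel pan, diameter 124, top at z 72 mm, at x 55, y 0. The transport lock is on the front deck: screw axis at x -75, y -50 mm; two aluminium rails (6 mm wide, tops z 78 mm) run along y 26 mm either side of it to an end-stop bar at y 53 mm.
- lock_grip (a point): Top centre of the black grip of the lock slide: upright block 30 (x) x 16 (y) x 32 mm high, easily pinched from above across its 16 mm. It stands on a steel shutter plate 44 mm wide, 3 mm thick, whose top is 32 mm below this point (z 76.5 mm in the balance frame). It slides along the balance's +y, away from the screw. Axes parallel to the balance's.
- lock_slide (a joint): Lock slide in m: 0 = shutter right over the screw (grip 38 mm to +y of the screw's axis); grows as the grip moves to the balance's +y; 0.045 = end stop, the shutter then 25 mm clear of the screw's axis. Starts at 0 to 0.010. Needs about 1.5 N and stays where left.
- screw_slot (a point): Slotted steel screw, head 20 mm across; point on its axis level with the head's top (z 69 mm on the balance). x lies along the slot, z up. Slot right across, 4 mm wide, 5 deep, mouth bevelled to 8. A fixed steel collar (outer diameter 30, inner 22 mm) rises 3 mm above the head round it. The head is sprung: yields up to 4 mm down (3 N to start, 9 N when down).
- screw (a joint): Angle of the screw in rad, growing clockwise seen from above; starts at 0 to 0.3; hard stop at 1.4, where the slot lies along the balance's x, in line with two short black marks on the deck before and behind the collar. Stays where left; turning takes about 0.04 N m, more than a lightly pressed blade sliding on the head exerts.
- screwdriver: Loose flat screwdriver, 125 mm long, about 110 g, upright in its block. Origin: centre of the blade's end edge; z along the shaft to the handle; x along the blade's width. Blade 14 (x) x 2.4 (y) mm, 14 long; shaft diameter 8; black guard diameter 40, z 65 to 69 mm; grey handle z 69 to 125 mm, 30 (x) x 24 (y) mm, its flats 24 mm apart parallel to the blade's faces.
- handle (a point): Middle of the screwdriver's handle, 98 mm above the blade's end, axes as the screwdriver's: a good place to grip, across y (24 mm).
- stand: Fixed plywood block 70 x 70 x 75 mm with one upright round through hole, diameter 26 mm, in its middle. Origin: centre of the underside. The screwdriver's guard rests on its top, the blade's end then 10 mm above the table.
- stand_hole (a point): Centre of the hole's mouth, on top of the block (z 75 mm).
- beaker: Loose empty glass beaker, diameter 68 mm, 90 mm tall; origin: centre of its underside. To be left alone.
- weight: Loose polished steel calibration weight with a small head, diameter 34 mm, 50 mm tall, 200 g; origin: centre of its underside. To be left alone.
Things that resemble listed ones, but are neither listed nor needed, are in the scene too. Of the things like the screwdriver, leave any that is blue or pink; of the rest the larger one is meant.

How it is judged:
On the way, in this order (a step that is already met when the one before it is completed fails the run):
1. the lock slide is at its end stop (within 4 mm) (value of joint lock_slide above 0.041 m), for 0.2 s.
2. the screwdriver's blade is in the slot (at least 2 mm deep, within 6 mm of the screw's axis) (z of screwdriver in the frame of screw_slot below -0.002 m and horizontal distance between screwdriver and screw_slot below 0.006 m), for 0.1 s.
3. the screw is turned to its clockwise stop (within 0.1 rad) with the blade in the slot (value of joint screw above 1.3 rad and z of screwdriver in the frame of screw_slot below -0.001 m and horizontal distance between screwdriver and screw_slot below 0.008 m), for 0.1 s.
At the end, for the whole second after the job is handed in: The lock slide is within 4 mm of its end stop, the screw within 0.1 rad of its clockwise stop, and the screwdriver stands released and at rest in the hole of its block, upright within 0.1 rad, its guard down on the block within 4 mm (value of joint lock_slide above 0.041 m and value of joint screw above 1.3 rad and horizontal distance between screwdriver and stand_hole below 0.01 m and height (world z) of screwdriver between 0.005 and 0.014 m and angle between screwdriver's own z axis and vertical below 0.1 rad and linear speed of screwdriver below 0.02 m/s); the robot touches nothing.
It fails at once if the beaker is moved more than 30 mm (distance of beaker from where it was at the start of the episode above 0.03 m).
It fails at once if the weight is moved more than 30 mm (distance of weight from where it was at the start of the episode above 0.03 m).
It also fails if it takes over 72 s, if anything falls off the work surface, if the arm or the gripper's body presses on something with over 40 N, if the wrist force passes 120 N, or if a joint passes its speed limit or range.

ROBOT

A 7-joint arm with a two-finger parallel gripper is mounted at the origin on the work surface. World frame = base frame: x ahead of the robot, y to its left, z up, the work surface at z = 0. Lengths are in m, angles in rad, forces in N, time in s.
With the tool pointing down it reaches from about 0.425 to 0.8 m from the base axis. Payload 8.3 kg.
Tool frame: the origin (TCP) lies at the very end of the fingers, on their centre line; the grasp point (between the pads) lies 19 mm behind it (arm.tcp_to_grasp is the distance from the TCP to the grasp point, in m); y points along the fingers, z is the direction in which the jaws open and shut, and the axes are right-handed (so a half turn about y gives the same grasp; the last joint's range is limited). The gripper opens to 85 mm and grips with 20 to 120 N. Pads are 22 mm wide; open, the fingers measure 114 mm over their backs; the gripper's body (76 mm by 85 mm) begins 54 mm behind the grasp point. The pads swing forward as they close: fully open they stand 13 mm farther back than shut.
Start: joints at [-1.279, 0.383, 0.016, 1.37, -0.006, 1.388, -0.046], TCP at [0.217, 0.586, 0.231] pointing down, gripper open.
Joint ranges: [-2.95, 2.95], [-0.25, 2.06], [-1.52, 1.56], [0.18, 2.33], [-1.44, 4.58], [0.02, 2.06], [-3.01, 3.01]. Speed limits (rad/s): [2.39, 2.39, 3.01, 3.01, 3.14, 3.14, 3.14].

INTERFACE

Orientations are given as [roll, pitch, yaw] about the fixed x, y, z axes, in that order (R = Rz(yaw) Ry(pitch) Rx(roll)).
In Python, from bench import arm gives the robot as it stands.
- The arm moves only by the tool servo_tool, never from a script. Its argument "steps" is a list that holds one entry, the list of rows, each a list of 4 numbers: the shift along the tool's x, y, z in mm, then the turn about the tool's y in degrees. In form: [[[tx, ty, tz, twist], ...]]. A call has 1 to 10 rows; each row shifts and turns the pose as measured when the row begins, along the tool's axes as they then stand; what a row does not reach is not made up. A row lasts 1/10 s, in which the tool goes at most 50 mm and 8.59 degrees, less where a joint would pass 70% of its speed; a pose out of reach is approached as far as the arm can. A call is refused whole if a number of a shift passes 50 or a number of a turn 8.59, either way. A call with a gripper value outside its range is refused whole. "jaw" is the finger opening in mm, from 0 to 85.4, set as the call begins (left out, the last holds). The fingers move at their own pace and stop on an object; the grip force is fixed at half the most. Time passes only in rows, so rows that do not move let the fingers close. It gives the time, the measured TCP pose, the force and the opening at its end, in the units of the state.
- arm.get_obs(): the state, without advancing time (a new reading comes with each control period).
- arm.snapshot(name): name is "scene" or "side" or "wrist"; returns the picture (480x640x3 uint8, red, green, blue); there is no depth.
- arm.camera_params(name): a dict with "fx", "fy", "cx", "cy" (pixels), "cam_to_world" (4x4, takes a point from camera to world coordinates). Camera axes: x right, y down, z forward; pixel columns grow to the right and rows downward; lengths in m; the calibration is good to about 2 mm. The wrist camera is an equidistant fisheye: a pixel r from the principal point sees the ray r / f radians off the axis. A picture is of the moment at which its call begins: read the wrist's pose just before it. camera_params takes no time and is no camera call; for the wrist camera it gives the pose at the moment of the call.
- arm.finish_job(): hands the job in, once; it reports no verdict.
The state is a dict: "time": time; "joint_positions": joint angles; "dq": joint speeds; "joint_efforts": joint torques, N m; "eef_pos": TCP position; "tool_rot": TCP orientation; "contact_force": force on the tool from outside, world axes, zero at the start; "ft_torque": the same for the moment, N m; "grip_width": finger opening in m.
Only numpy, scipy, OpenCV 4.12 (cv2) and the standard library are available. Lean on these libraries where they do the work, as an engineer would, in place of code of your own. Each camera call takes 0.05 s, during which the arm holds its last target.

## Working session

There is one attempt and no reset: what is moved stays moved. The work goes in short steps, Python scripts to look and compute and a tool call to move; the robot and the scene stay as the last step left them, time stands still between calls to the robot, and variables do not carry over. Pictures are saved under pics/ and viewed, and the job is handed in when it is done.

Besides the shell and the picture viewer there is one more tool, called as name(argument=value, ...), one argument or row to a line, values as JSON. servo_tool: Moves the arm, as the interface text tells. Its arguments: {"type":"object","properties":{"steps":{"type":"array"},"jaw":{"type":"number"}},"required":["steps"]}

```bash
ls; mkdir -p pics; cat > h.py <<'E'
import numpy as np, cv2
from bench import arm
def snap(n,f):
    P=arm.camera_params(n); im=arm.snapshot(n); cv2.imwrite('pics/'+f+'.png',im[:,:,::-1]); 
    import pickle; pickle.dump(P,open('pics/'+f+'.pkl','wb')); return im,P
def load(f):
    import pickle; return cv2.imread('pics/'+f+'.png'),pickle.load(open('pics/'+f+'.pkl','rb'))
def ray(P,u,v,fish=False):
    x=(u-P['cx'])/P['fx'];y=(v-P['cy'])/P['fy']
    if fish:
        r=np.hypot(x,y); d=np.array([x/r*np.sin(r),y/r*np.sin(r),np.cos(r)]) if r>1e-9 else np.array([0,0,1.])
    else: d=np.array([x,y,1.])
    T=np.array(P['cam_to_world']); d=T[:3,:3]@d; return T[:3,3],d/np.linalg.norm(d)
def onz(P,u,v,z,fish=False):
    o,d=ray(P,u,v,fish); return o+d*(z-o[2])/d[2]
def tri(rs):
    A=np.zeros((3,3));b=np.zeros(3)
    for o,d in rs:
        M=np.eye(3)-np.outer(d,d);A+=M;b+=M@o
    p=np.linalg.solve(A,b); return p,[np.linalg.norm((np.eye(3)-np.outer(d,d))@(p-o)) for o,d in rs]
def proj(P,p,fish=False):
    T=np.array(P['cam_to_world']); c=T[:3,:3].T@(np.array(p)-T[:3,3])
    if fish:
        r=np.hypot(c[0],c[1]);t=np.arctan2(r,c[2]);return P['cx']+P['fx']*t*c[0]/r,P['cy']+P['fy']*t*c[1]/r
    return P['cx']+P['fx']*c[0]/c[2],P['cy']+P['fy']*c[1]/c[2]
E
python3 - <<'E'
from h import *
o=arm.get_obs()
for k,v in o.items(): print(k,np.round(v,4))
print(arm.tcp_to_grasp)
for n in ['scene','side','wrist']:
    im,P=snap(n,n+'0'); print(n,P['fx'],P['cx'],P['cy'],np.round(P['cam_to_world'],3).tolist())
E
```

```text
pics
time 0.0
joint_positions [-1.2789  0.3843  0.0164  1.3712 -0.0063  1.3882 -0.0465]
dq [ 0.0001  0.001   0.0005  0.0003 -0.0015  0.0005 -0.0004]
joint_efforts [-3.00000e-04 -6.27620e+01  8.44100e-01 -3.71816e+01  1.65000e-02
  1.44000e-02 -0.00000e+00]
eef_pos [0.2169 0.5856 0.2303]
tool_rot [-1.5728e+00 -1.0000e-04 -3.5470e-01]
contact_force [-1.3395 -0.5907  0.6272]
ft_torque [-0.0223  0.0238  0.0371]
grip_width 0.0853
0.0187
scene 450.5710965482248 317.4148059712131 238.91282782861185 [[0.743, 0.547, -0.386, 0.914], [0.669, -0.618, 0.413, -0.396], [-0.013, -0.565, -0.825, 0.833], [0.0, 0.0, 0.0, 1.0]]
side 618.7235611540017 321.47730316488247 242.90082665458775 [[-0.993, -0.078, 0.093, 0.405], [-0.12, 0.741, -0.661, 1.03], [-0.018, -0.667, -0.745, 1.245], [0.0, 0.0, 0.0, 1.0]]
wrist 371.64829954431775 321.00234574476025 241.55916606648316 [[0.347, 0.905, 0.248, 0.154], [0.938, -0.334, -0.094, 0.611], [-0.003, 0.265, -0.964, 0.373], [0.0, 0.0, 0.0, 1.0]]
```

View pics/scene0.png

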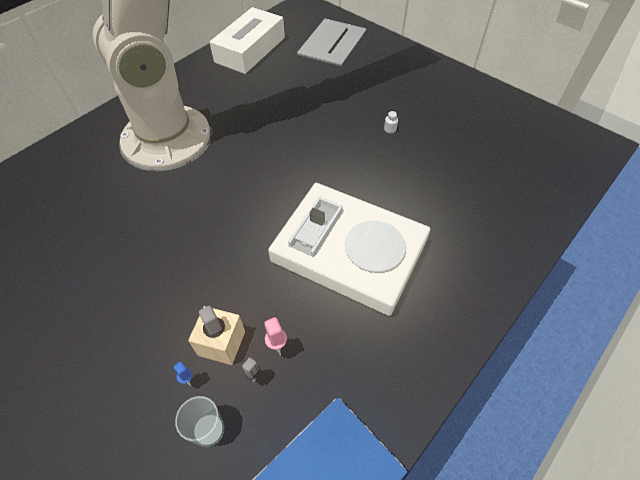

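View pics/side0.png

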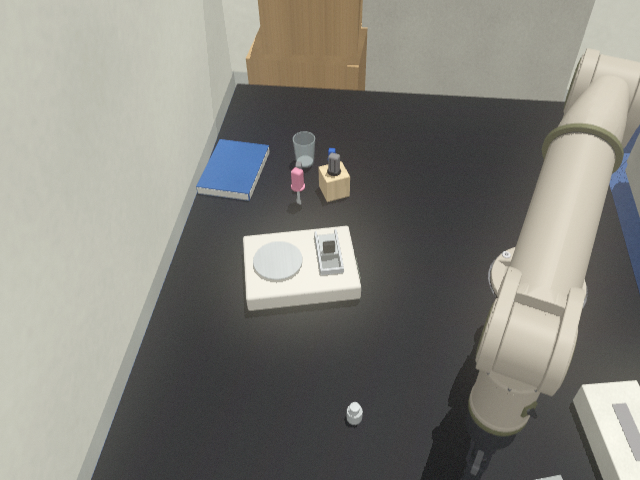

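View pics/wrist0.png

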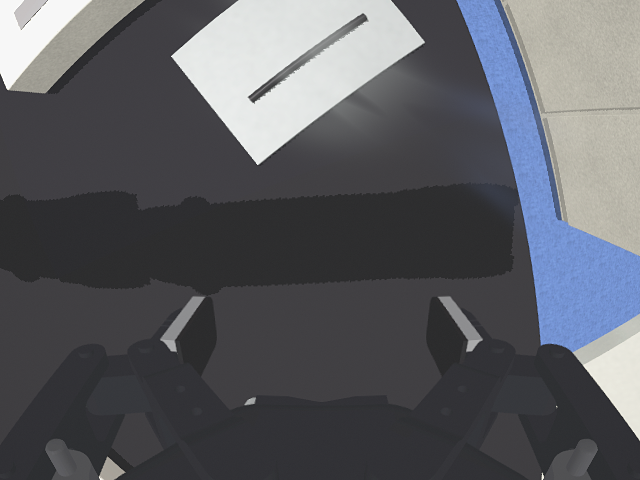

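Scene: balance at about (350,245) with grip at (317,215). The block with the large grey driver is at (215,335). Decoys are pink at (275,335), small grey at (251,368) and blue at (183,373). The beaker is at (200,422) and the weight at (391,122).

```bash
python3 - <<'E'
from h import *
S,P=load('scene0');T,Q=load('side0')
def b(n,a,c):
    p,e=tri([ray(P,*a),ray(Q,*c)]); print(n,np.round(p,4),np.round(e,4))
b('grip',(319,209),(328,242)); b('handle top',(207,309),(335,154)); b('weight',(391,114),(355,406)); b('pan',(376,246),(278,261))
for n,uv,z in [('beaker',(209,432),0),('pinkbase',(281,352),0),('greybase',(253,380),0),('bluebase',(190,384),0),('weight',(391,130),0)]: print(n,np.round(onz(P,*uv,z),3))
cv2.imwrite('pics/c1.png',cv2.resize(S[170:320,255:440],None,fx=4,fy=4,interpolation=3))
cv2.imwrite('pics/c2.png',cv2.resize(S[290:450,150:310],None,fx=3.7,fy=3.7,interpolation=3))
cv2.imwrite('pics/c3.png',cv2.resize(T[120:320,230:370],None,fx=3,fy=3,interpolation=3))
E
```

```text
grip [0.5313 0.0212 0.1132] [0.0006 0.0006]
handle top [ 0.5466 -0.2795  0.1402] [0. 0.]
weight [0.4287 0.4164 0.048 ] [0.0017 0.0017]
pan [0.6552 0.0548 0.0643] [0.0008 0.0008]
beaker [ 0.656 -0.406  0.   ]
pinkbase [ 0.648 -0.22   0.   ]
greybase [ 0.647 -0.293  0.   ]
bluebase [ 0.566 -0.375  0.   ]
weight [ 0.436  0.414 -0.   ]
```

View pics/c1.png

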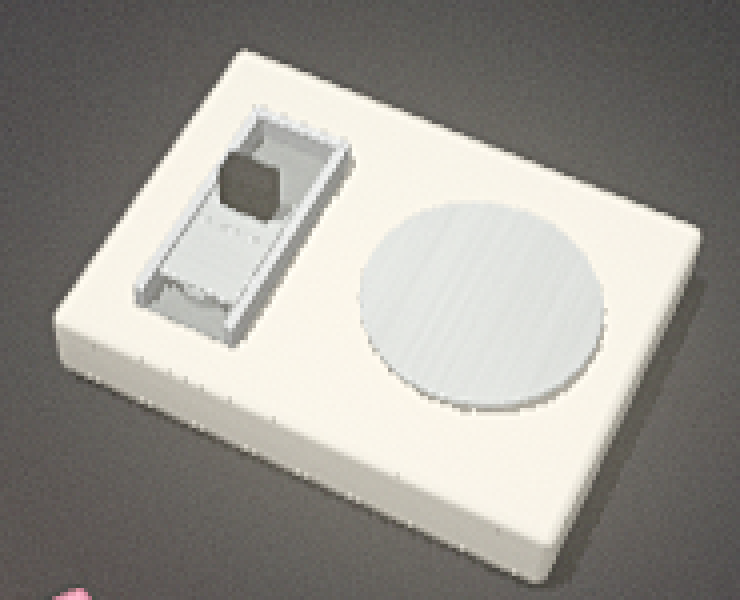

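View pics/c2.png

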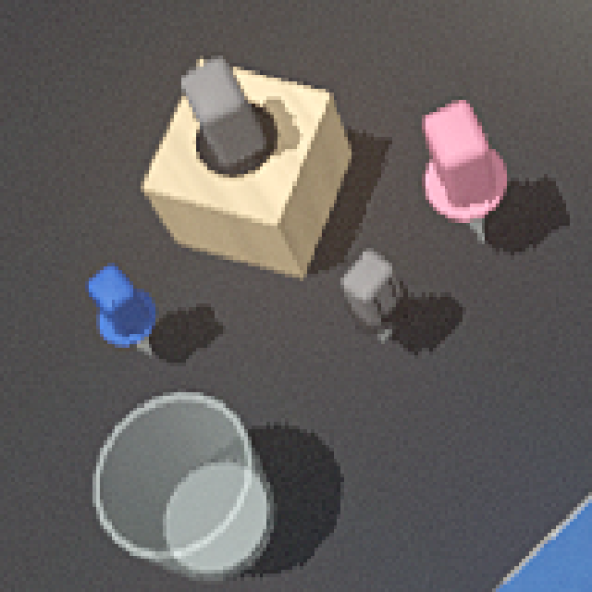

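View pics/c3.png

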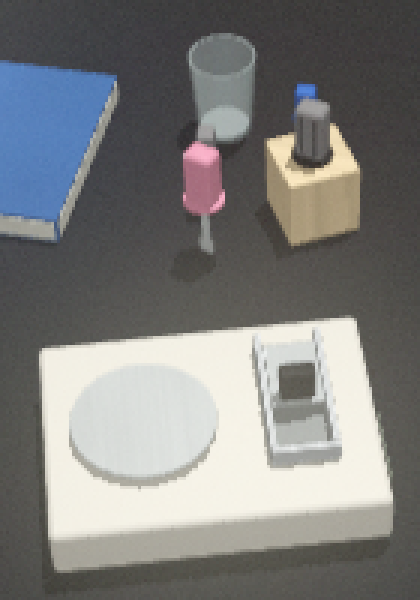

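```bash
python3 - <<'E'
from h import *
S,P=load('scene0');T,Q=load('side0')
c=lambda a,b:(255+(a+.5)/4-.5,170+(b+.5)/4-.5)
d=lambda a,b:(230+(a+.5)/3-.5,120+(b+.5)/3-.5)
for n,a in [('A front+y',c(240,52)),('B back+y',c(700,232)),('C back-y',c(548,545)),('D front-y',c(57,320)),('pan',c(482,305))]:
    print(n,np.round(onz(P,*a,.06 if n!='pan' else .072),4))
print('side')
for n,a in [('A',d(391,502)),('B',d(50,535)),('C',d(40,350)),('D',d(355,320)),('pan',d(143,420))]:
    print(n,np.round(onz(Q,*a,.06 if n!='pan' else .072),4))
# block
e=lambda a,b:(150+(a+.5)/3.7-.5,290+(b+.5)/3.7-.5)
for a in [(202,57),(332,94),(277,224),(143,188)]: print('blk',np.round(onz(P,*e(*a),.075),4))
for a in [(265,140),(337,133),(359,174),(286,182)]: print('blkside',np.round(onz(Q,*d(*a),.075),4))
E
```

```text
A front+y [0.4441 0.102  0.06  ]
B back+y [0.7104 0.1691 0.06  ]
C back-y [ 0.7595 -0.03    0.06  ]
D front-y [ 0.496  -0.0947  0.06  ]
pan [0.657  0.0496 0.072 ]
side
A [0.4444 0.1111 0.06  ]
B [0.7114 0.1731 0.06  ]
C [ 0.7602 -0.0224  0.06  ]
D [ 0.4917 -0.0864  0.06  ]
pan [0.6552 0.0567 0.072 ]
blk [ 0.5018 -0.2667  0.075 ]
blk [ 0.5657 -0.2369  0.075 ]
blk [ 0.5958 -0.2994  0.075 ]
blk [ 0.5343 -0.3304  0.075 ]
blkside [ 0.5974 -0.298   0.075 ]
blkside [ 0.5303 -0.3149  0.075 ]
blkside [ 0.5042 -0.2593  0.075 ]
blkside [ 0.5707 -0.2414  0.075 ]
```

servo_tool(
  steps=[
    [[35, 0, -30, 0], [35, 0, -30, 0], [35, 0, -30, 0], [35, 0, -30, 0], [35, 0, -30, 0], [35, 0, -30, 0], [35, 0, -30, 0], [35, 0, -30, 0], [35, 0, -30, 0], [35, 0, -30, 0]],
  ],
)

```text
time: 1.15
eef_pos: [0.4433, 0.1737, 0.2262]
tool_rot: [-1.576, 0.005, -0.34]
contact_force: [1.4, 1.5, 0.3]
grip_width: 0.0853
```

servo_tool(
  steps=[
    [[33, 0, -29, 0], [33, 0, -29, 0], [33, 0, -29, 0], [33, 0, -29, 0], [0, 0, 0, -8.5], [0, 0, 0, -8.5], [0, 0, 0, -8.5], [0, 0, 0, -8.5]],
  ],
)

```text
time: 1.95
eef_pos: [0.5322, 0.0024, 0.2252]
tool_rot: [-1.576, 0.008, 0.254]
contact_force: [-0.3, 0.9, -0.4]
grip_width: 0.0851
```

```bash
python3 - <<'E'
from h import *
o=arm.get_obs(); print(o['time'],o['eef_pos'],o['tool_rot'])
snap('wrist','w1')
E
```

```text
1.95 [0.5322416  0.00241044 0.22518715] [-1.57568721  0.00847859  0.25361622]
```

View pics/w1.png

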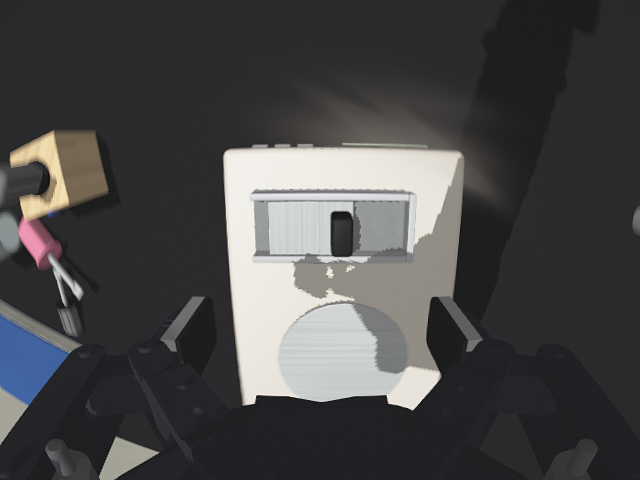

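```bash
python3 - <<'E'
from h import *
W,P=load('w1'); print(np.round(P['cam_to_world'],4)); print('tcp px',proj(P,arm.get_obs()['eef_pos'],True))
cv2.imwrite('pics/c4.png',cv2.resize(W[180:280,240:430],None,fx=4,fy=4,interpolation=3))
E
```

```text
[[-0.2516  0.935   0.2499  0.4686]
 [ 0.9678  0.2445  0.0595 -0.012 ]
 [-0.0054  0.2568 -0.9664  0.3684]
 [ 0.      0.      0.      1.    ]]
tcp px (np.float64(317.79346300072035), np.float64(303.6939094727406))
```

View pics/c4.png

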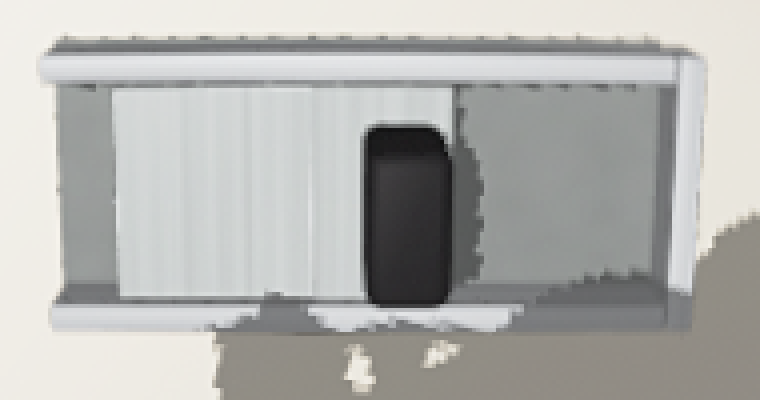

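```bash
python3 - <<'E'
from h import *
W,P=load('w1')
c=lambda a,b:(240+(a+.5)/4-.5,180+(b+.5)/4-.5)
f=lambda a,b,z:onz(P,*c(a,b),z,True)
for n,a in [('gTL',(368,155)),('gTR',(449,155)),('gBR',(450,304)),('gBL',(367,304))]: print(n,np.round(f(*a,.1085),4))
print('grip c',f(408.5,229.5,.1085))
# two-view
S,Q=load('scene0');T,R=load('side0')
# rails tops z .078: outer corners
pts={'RL near start':(40,57),'far start':(50,328),'bar end near':(706,57),'bar end far':(691,328)}
q={k:f(*v,.078) for k,v in pts.items()}
for k,v in q.items(): print(k,np.round(v,4))
for a,b in [('RL near start','bar end near'),('far start','bar end far')]:
    d=q[b]-q[a]; print('len',np.linalg.norm(d),'dir',np.degrees(np.arctan2(d[1],d[0]))-90)
print('shutter edge', f(112,190,.0765), f(452,190,.0765))
# grip edge triangulation: right-near-top corner in wrist vs scene, side
sc=lambda a,b:(255+(a+.5)/4-.5,170+(b+.5)/4-.5)
sd=lambda a,b:(230+(a+.5)/3-.5,120+(b+.5)/3-.5)
r1=ray(P,*c(408.5,229.5),True)
for r in [ray(Q,*sc(257,172)),ray(R,*sd(297,363))]:
    p,e=tri([r1,r]);print(np.round(p,4),np.round(e,4))
E
```

```text
gTL [0.5173 0.007  0.1085]
gTR [0.5136 0.021  0.1085]
gBR [0.5403 0.0287 0.1085]
gBL [0.5442 0.014  0.1085]
grip c [0.52870608 0.01760331 0.1085    ]
RL near start [ 0.52  -0.059  0.078]
far start [ 0.5749 -0.0452  0.078 ]
bar end near [0.4861 0.0697 0.078 ]
bar end far [0.5411 0.0842 0.078 ]
len 0.13312527938310226 dir 14.7718462069397
len 0.13375705727383472 dir 14.604088251806829
shutter edge [ 0.5432902  -0.03897718  0.0765    ] [0.52595935 0.02758102 0.0765    ]
[0.5307 0.0192 0.1024] [0.001 0.001]
[0.5293 0.017  0.1127] [0.0015 0.0015]
```

servo_tool(
  steps=[
    [[0, 15, 16, 0], [0, 30, 0, 0], [0, 30, 0, 0], [0, 15, 0, 0], [0, 0, 0, 0], [0, 0, 0, 0]],
  ],
  jaw=45,
)

```text
time: 2.6
eef_pos: [0.5273, 0.0179, 0.1327]
tool_rot: [-1.575, 0.007, 0.247]
contact_force: [-0.0, -0.8, 0.3]
grip_width: 0.0451
```

```bash
python3 - <<'E'
from h import *
o=arm.get_obs(); print(o['time'],o['eef_pos'],o['tool_rot'])
W,P=snap('wrist','w2'); print('tcp px',proj(P,o['eef_pos'],True))
E
```

```text
2.6 [0.52728557 0.01792873 0.13273017] [-1.57549355  0.00740153  0.24721228]
tcp px (np.float64(318.01546250147345), np.float64(303.87642560429987))
```

View pics/w2.png

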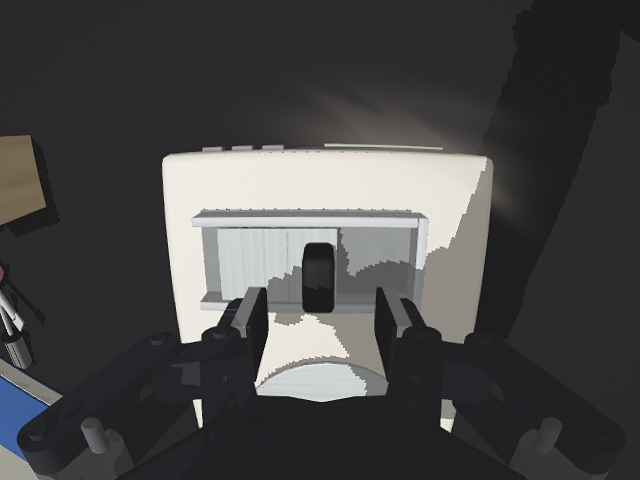

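```bash
python3 - <<'E'
from h import *
A,P=load('w1');B,Q=load('w2')
p,e=tri([ray(P,341.7,237,True),ray(Q,318.5,288,True)]); print(p,e)
E
```

```text
[0.5275806  0.01748927 0.11384213] [np.float64(0.0005328728753250696), np.float64(0.0005328728753250945)]
```

servo_tool(
  steps=[
    [[1, 20, 0, -0.5], [0, 20, 0, 0], [0, 6, 0, 0], [0, 0, 0, 0]],
  ],
)

```text
time: 3.05
eef_pos: [0.5319, 0.0183, 0.091]
tool_rot: [-1.576, -0.002, 0.254]
contact_force: [-0.2, 1.1, 0.1]
grip_width: 0.0447
```

servo_tool(
  steps=[
    [[-3, 3, 0, 0], [0, 0, 0, 0], [0, 0, 0, 0], [0, 0, 0, 0], [0, 0, 0, 0]],
  ],
  jaw=0,
)

```text
time: 3.55
eef_pos: [0.53, 0.0175, 0.0902]
tool_rot: [-1.576, -0.005, 0.252]
contact_force: [2.0, -0.6, -4.8]
grip_width: 0.0146
```

servo_tool(
  steps=[
    [[0, 0, 5, 0], [0, 0, 5, 0], [0, 0, 5, 0], [0, 0, 5, 0], [0, 0, 5, 0], [0, 0, 5, 0]],
  ],
)

```text
time: 4.15
eef_pos: [0.5224, 0.0479, 0.0901]
tool_rot: [-1.577, -0.006, 0.25]
contact_force: [1.8, -1.6, -4.6]
grip_width: 0.015
```

servo_tool(
  steps=[
    [[0, 0, 4, 0], [0, 0, 3, 0], [0, 0, 3, 0], [0, 0, 3, 0]],
  ],
)

```text
time: 4.55
eef_pos: [0.5209, 0.0543, 0.0901]
tool_rot: [-1.587, -0.007, 0.246]
contact_force: [5.0, -9.7, -7.8]
grip_width: 0.0146
```

servo_tool(
  steps=[
    [[0, 0, 4, 0], [0, 0, 4, 0]],
  ],
)

```text
time: 4.75
eef_pos: [0.5209, 0.0543, 0.09]
tool_rot: [-1.596, -0.009, 0.239]
contact_force: [7.1, -13.9, -7.6]
grip_width: 0.015
```

servo_tool(
  steps=[
    [[0, 0, 0, 0], [0, 0, 0, 0], [0, 0, 0, 0]],
  ],
  jaw=45,
)

```text
time: 5.05
eef_pos: [0.5214, 0.0542, 0.0909]
tool_rot: [-1.596, -0.01, 0.238]
contact_force: [-0.2, 0.5, -0.0]
grip_width: 0.0452
```

servo_tool(
  steps=[
    [[0, -20, 0, 0], [0, -40, 0, 0], [0, -40, 0, 0], [0, -40, 0, 0], [-10, 0, -30, 0], [0, 0, 0, 0]],
  ],
)

```text
time: 5.65
eef_pos: [0.5155, 0.0296, 0.2382]
tool_rot: [-1.593, -0.01, 0.247]
contact_force: [0.2, -0.4, 0.1]
grip_width: 0.0452
```

```bash
python3 - <<'E'
from h import *
o=arm.get_obs(); print(o['time'],o['eef_pos'],o['tool_rot'],o['contact_force'])
W,P=snap('wrist','w3'); print('tcp px',proj(P,o['eef_pos'],True))
E
```

```text
5.65 [0.51551742 0.02962412 0.23822716] [-1.59307222 -0.00985261  0.24653965] [ 0.1730326  -0.36332096  0.09484091]
tcp px (np.float64(318.0010305866253), np.float64(303.97001472882187))
```

View pics/w3.png

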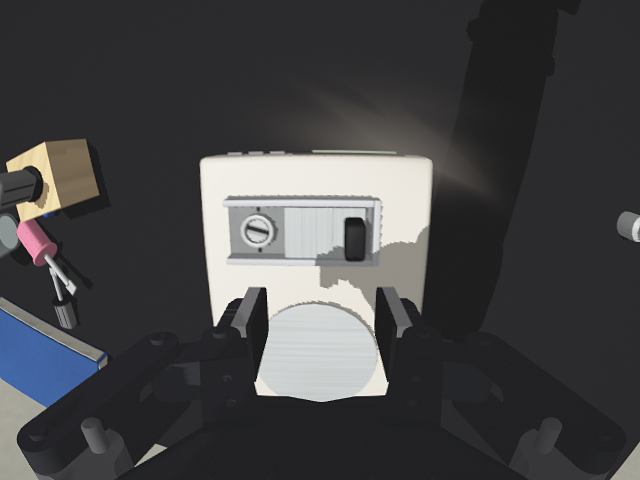

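```bash
python3 - <<'E'
from h import *
W,P=load('w3')
cv2.imwrite('pics/c5.png',cv2.resize(W[190:275,215:390],None,fx=4.5,fy=4.5,interpolation=3))
E
```

```text
(no output)
```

View pics/c5.png

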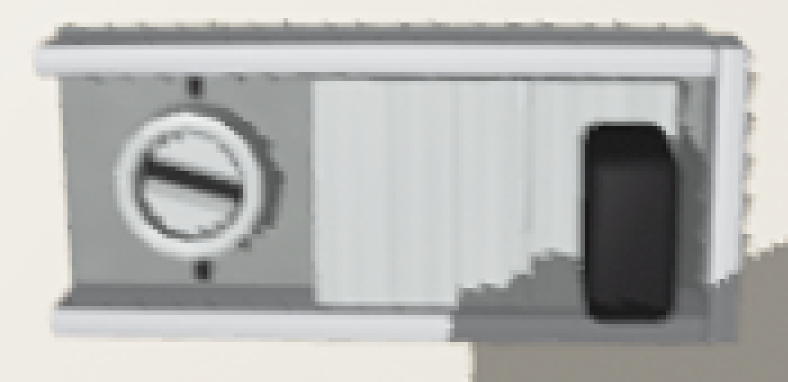

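servo_tool(
  steps=[
    [[10, 0, -30, 0], [10, 0, -30, 0], [0, 20, 0, 0], [0, 20, 0, 0], [0, 0, 0, 0]],
  ],
)

```text
time: 6.2
eef_pos: [0.552, -0.0166, 0.1984]
tool_rot: [-1.588, -0.012, 0.258]
contact_force: [-0.4, 1.0, -1.2]
grip_width: 0.045
```

```bash
python3 - <<'E'
from h import *
o=arm.get_obs(); print(o['time'],o['eef_pos'],o['tool_rot'],o['contact_force'])
W,P=snap('wrist','w4'); print('tcp px',proj(P,o['eef_pos'],True))
u=proj(P,[.5405,-.0255,.07],True); print(u)
u=np.int32(u); c=W[u[1]-60:u[1]+60,u[0]-70:u[0]+110]
print(u); cv2.imwrite('pics/c6.png',cv2.resize(c[:,:,::-1],None,fx=4.4,fy=4.4,interpolation=3))
E
```

```text
6.2 [ 0.55200953 -0.01655917  0.19835706] [-1.58750747 -0.01206996  0.25779111] [-0.42122189  0.99138438 -1.16694146]
tcp px (np.float64(318.00794901239595), np.float64(303.8551510459266))
(np.float64(314.5916354097628), np.float64(211.65370060506072))
[314 211]
```

View pics/c6.png

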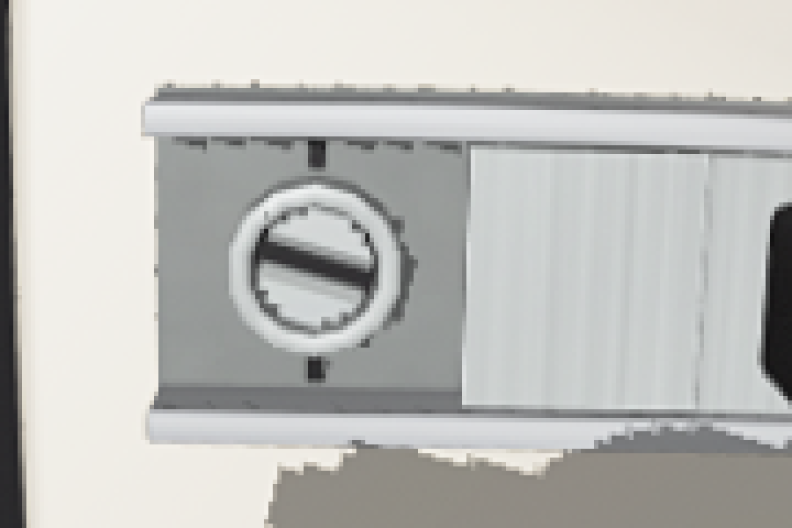

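```bash
python3 - <<'E'
from h import *
A,P=load('w3');B,Q=load('w4')
a=lambda x,y:(215+(x+.5)/4.5-.5,190+(y+.5)/4.5-.5)
b=lambda x,y:(244+(x+.5)/4.4-.5,151+(y+.5)/4.4-.5)
p,e=tri([ray(P,*a(190,183),True),ray(Q,*b(316,266),True)]); print('collar tri',p,e)
for f,PP,c,s,g in [(a,P,(190,183),[(146,167),(240,190)],[(625,155),(590,316),(662,316),(590,155)]),(b,Q,(316,266),[(260,250),(374,281)],[])]:
    print('collar@.072',onz(PP,*f(*c),.072,True))
    e=[onz(PP,*f(*q),.0685,True) for q in s]; d=e[1]-e[0]; print('slot len',np.linalg.norm(d),'ang',np.degrees(np.arctan2(d[1],d[0])))
m=[onz(Q,*b(*q),.06,True) for q in [(317,153),(315,369)]];d=m[1]-m[0];print('marks',np.degrees(np.arctan2(d[1],d[0])),np.linalg.norm(d),(m[0]+m[1])/2)
m=[onz(P,*a(*q),.06,True) for q in [(196,86),(203,269)]];d=m[1]-m[0];print('marks',np.degrees(np.arctan2(d[1],d[0])),np.linalg.norm(d),(m[0]+m[1])/2)
m=[onz(P,*a(*q),.1085,True) for q in [(588,155),(672,155),(672,318),(588,318)]]; g=np.mean(m,0); print('grip',g,np.hypot(*(g-p)[:2]))
E
```

```text
collar tri [ 0.54037845 -0.02484544  0.06890545] [np.float64(0.00027976386697392975), np.float64(0.00027976386697403665)]
collar@.072 [ 0.53971445 -0.02429206  0.072     ]
slot len 0.019105577761616345 ang 90.26702258045705
collar@.072 [ 0.53950531 -0.02504946  0.072     ]
slot len 0.02001919814345995 ang 89.41612185275075
marks 14.087166208161499 0.03853396918198253 [ 0.54132063 -0.02498062  0.06      ]
marks 13.875119729046556 0.037760212583662287 [ 0.54193251 -0.02425262  0.06      ]
grip [0.51954704 0.05531583 0.1085    ] 0.08282376750314055
```

servo_tool(
  steps=[
    [[-9, -20, -36, 0], [-10, -20, -38, 0], [-10, -20, -38, 0], [-10, -10, -38, 0], [-10, 0, -38, 0], [-10, 0, -38, 0], [-8, 0, -30, 0], [0, 0, 0, 0]],
  ],
  jaw=70,
)

```text
time: 7.05
eef_pos: [0.5572, -0.2792, 0.2839]
tool_rot: [-1.588, -0.021, 0.278]
contact_force: [-0.5, -0.1, -0.6]
grip_width: 0.0703
```

```bash
python3 - <<'E'
from h import *
o=arm.get_obs(); print(o['time'],o['eef_pos'],o['tool_rot'],o['contact_force'],o['joint_positions'])
W,P=snap('wrist','w5')
E
```

```text
7.05 [ 0.5572094  -0.27919765  0.28392898] [-1.58834396 -0.02067727  0.27800669] [-0.47909641 -0.06476095 -0.6242303 ] [-0.02552606  0.38002783  0.61811583  1.33308817 -0.22132167  1.46877322
  2.42364624]
```

View pics/w5.png

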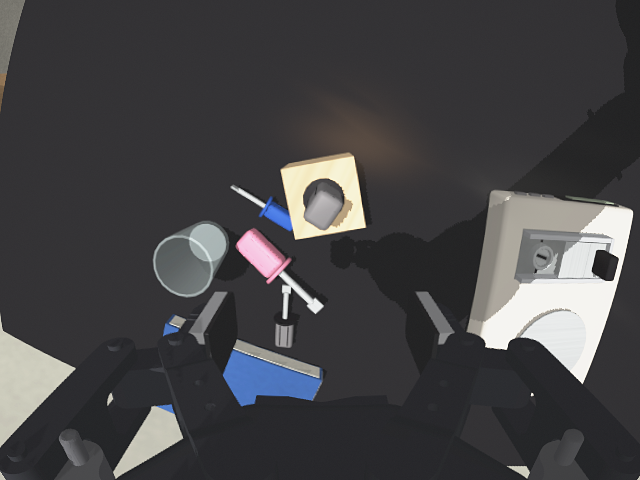

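```bash
python3 - <<'E'
from h import *
W,P=load('w5')
cv2.imwrite('pics/c7.png',cv2.resize(W[145:250,265:385],None,fx=5,fy=5,interpolation=3))
print(proj(P,[.55,-.281,.135],True),proj(P,[.55,-.281,.075],True),np.array(P['cam_to_world'])[:3,3])
E
```

```text
(np.float64(323.07882013156774), np.float64(212.31554288660234)) (np.float64(323.872661650785), np.float64(199.2313097075836)) [ 0.48952018 -0.29455452  0.42507955]
```

View pics/c7.png

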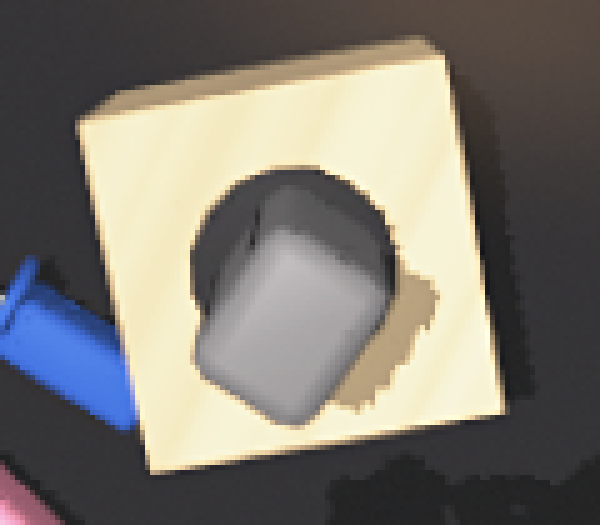

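```bash
python3 - <<'E'
from h import *
W,P=load('w5')
a=lambda x,y:(265+(x+.5)/5-.5,145+(y+.5)/5-.5)
c=[onz(P,*a(*q),.135,True) for q in [(280,232),(390,293),(300,425),(197,358)]]
print('handle top',np.mean(c,0)); 
for i,j in [(1,2),(0,3),(0,1),(3,2)]:
    d=c[j]-c[i];print(np.linalg.norm(d[:2]),np.degrees(np.arctan2(d[1],d[0])))
k=[onz(P,*a(*q),.075,True) for q in [(80,122),(446,58),(506,411),(151,473)]]; print('block',np.mean(k,0))
for i in range(4): d=k[(i+1)%4]-k[i];print(np.linalg.norm(d[:2]),np.degrees(np.arctan2(d[1],d[0])))
A=np.mean([(280,232),(390,293),(300,425),(197,358)],0)
S,Q=load('scene0'); e=lambda x,y:(150+(x+.5)/3.7-.5,290+(y+.5)/3.7-.5)
print(tri([ray(P,*a(*A),True),ray(Q,*e(212,85))]))
# hole/guard
g=onz(P,*a(293,268),.079,True);print('guard',g)
E
```

```text
handle top [ 0.54830276 -0.28162143  0.135     ]
0.02598021868438169 -17.247015718648942
0.024370657156655866 -17.12014131928676
0.019964477162921997 76.85114460601082
0.01986030556402832 72.2254611135336
block [ 0.54913046 -0.28140203  0.075     ]
0.0699947762139707 115.95845526771578
0.06952266177401503 26.67755042819202
0.07063915118806668 -63.483820799399176
0.07020516706461997 -153.85261417270527
(array([ 0.548331  , -0.28221982,  0.13385793]), [np.float64(0.0006593497792871711), np.float64(0.0006593497792872526)])
guard [ 0.54853418 -0.2820378   0.079     ]
```

servo_tool(
  steps=[
    [[-8, 0, 0, 8.1], [0, 0, 0, 8.1], [0, 0, 0, 8.1], [0, 0, 0, 8.1], [0, 30, 0, 0], [0, 30, 0, 0], [0, 30, 0, 0], [0, 0, 0, 0]],
  ],
  jaw=60,
)

```text
time: 7.9
eef_pos: [0.5609, -0.262, 0.1979]
tool_rot: [-1.562, -0.034, -0.288]
contact_force: [-0.4, 0.6, -0.4]
grip_width: 0.0601
```

```bash
cat >> h.py <<'E'
def rel(p,yaw_deg=None):
    from scipy.spatial.transform import Rotation as Rn
    o=arm.get_obs(); R=Rn.from_euler('xyz',o['tool_rot']).as_matrix()
    print('t',o['time'],'pos',np.round(o['eef_pos'],4),'rot',np.round(o['tool_rot'],4),'yawdeg',round(np.degrees(np.arctan2(R[1,0],R[0,0])),2),'q7',round(o['joint_positions'][6],3),'ytool',np.round(R[:,1],4),'F',np.round(o['contact_force'],1),'w',o['grip_width'])
    print('tool mm',np.round(R.T@(np.array(p)-o['eef_pos'])*1000,1), 'twist', None if yaw_deg is None else round(np.degrees(np.arctan2(R[1,0],R[0,0]))-yaw_deg,2))
    return R
E
python3 - <<'E'
from h import *
rel([.5485,-.2815,.089],-16.5)
snap('wrist','w6')
E
```

```text
t 7.9 pos [ 0.5609 -0.262   0.1979] rot [-1.5618 -0.0344 -0.2879] yawdeg -16.49 q7 1.89 ytool [ 0.0355 -0.0012 -0.9994] F [-0.4  0.6 -0.4] w 0.060098583453819354
tool mm [-10.1 108.4 -23.2] twist 0.01
```

View pics/w6.png

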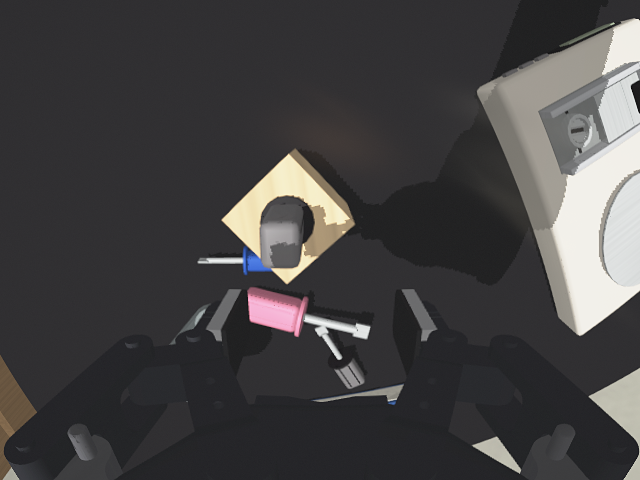

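servo_tool(
  steps=[
    [[-5, 0, -12, 0], [-5, 0, -11, 0], [0, 20, 0, 0], [0, 10, 0, 0], [0, 0, 0, 0]],
  ],
)

```text
time: 8.45
eef_pos: [0.5479, -0.2864, 0.1786]
tool_rot: [-1.563, -0.05, -0.288]
contact_force: [0.5, 0.3, 0.3]
grip_width: 0.0599
```

```bash
python3 - <<'E'
from h import *
rel([.5485,-.2815,.089],-16.5)
W,P=snap('wrist','w7'); print(proj(P,[.5485,-.2815,.135],True),proj(P,[.5485,-.2815,.089],True))
E
```

```text
t 8.45 pos [ 0.5479 -0.2864  0.1786] rot [-1.5629 -0.05   -0.2875] yawdeg -16.48 q7 1.947 ytool [ 0.0501 -0.0066 -0.9987] F [0.5 0.3 0.3] w 0.05986048538300024
tool mm [-5.3 89.5  4.2] twist 0.02
(np.float64(326.9634664327065), np.float64(265.19761706188433)) (np.float64(325.3752187117067), np.float64(238.63593087013047))
```

View pics/w7.png

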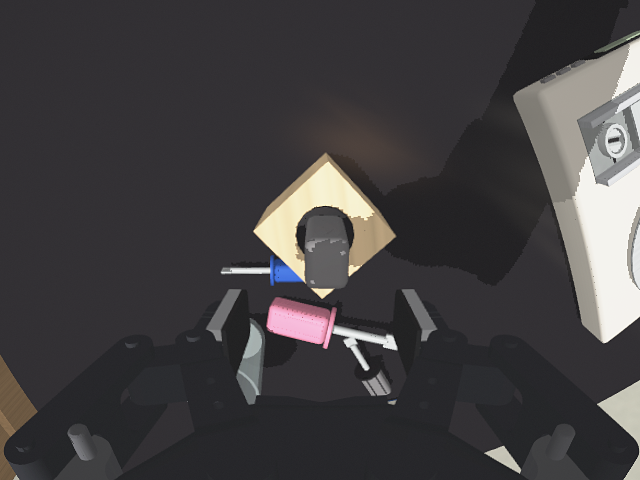

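servo_tool(
  steps=[
    [[0, 0, 0, 0]],
  ],
)

```text
time: 8.6
eef_pos: [0.5483, -0.2869, 0.1802]
tool_rot: [-1.563, -0.052, -0.288]
contact_force: [-0.0, 0.8, -0.3]
grip_width: 0.06
```

servo_tool(
  steps=[
    [[0, 0, 0, 0]],
  ],
)

```text
time: 8.7
eef_pos: [0.5485, -0.2873, 0.181]
tool_rot: [-1.563, -0.053, -0.288]
contact_force: [0.4, 0.3, 0.7]
grip_width: 0.0602
```

servo_tool(
  steps=[
    [[0, -30, 0, 0]],
  ],
)

```text
time: 8.8
eef_pos: [0.5455, -0.2855, 0.208]
tool_rot: [-1.562, -0.046, -0.287]
contact_force: [1.5, 0.5, 0.2]
grip_width: 0.0599
```

servo_tool(
  steps=[
    [[0, 0, 0, 0]],
  ],
)

```text
time: 8.9
eef_pos: [0.5471, -0.2871, 0.2127]
tool_rot: [-1.564, -0.053, -0.288]
contact_force: [0.3, -0.8, 0.2]
grip_width: 0.0602
```

servo_tool(
  steps=[
    [[30, 0, 0, 0]],
  ],
)

```text
time: 9.0
eef_pos: [0.5734, -0.2958, 0.2148]
tool_rot: [-1.562, -0.052, -0.29]
contact_force: [0.4, -1.2, 0.4]
grip_width: 0.06
```

servo_tool(
  steps=[
    [[30, 0, 0, 0]],
  ],
)

```text
time: 9.1
eef_pos: [0.6033, -0.3042, 0.2177]
tool_rot: [-1.561, -0.054, -0.289]
contact_force: [-0.2, -0.6, 0.4]
grip_width: 0.0601
```

servo_tool(
  steps=[
    [[0, 0, 0, 0]],
  ],
)

```text
time: 9.2
eef_pos: [0.6058, -0.3037, 0.2169]
tool_rot: [-1.561, -0.054, -0.287]
contact_force: [0.2, 0.3, 0.1]
grip_width: 0.06
```

servo_tool(
  steps=[
    [[-5, 0, 0, 0], [-5, 0, 0, 0], [-5, 0, 0, 0]],
  ],
)

```text
time: 9.5
eef_pos: [0.5898, -0.2996, 0.2158]
tool_rot: [-1.563, -0.053, -0.287]
contact_force: [0.2, 0.0, -0.5]
grip_width: 0.0604
```

servo_tool(
  steps=[
    [[0, -40, 0, 0], [0, -40, 0, 0], [0, -40, 0, 0]],
  ],
)

```text
time: 9.8
eef_pos: [0.5773, -0.296, 0.3325]
tool_rot: [-1.558, -0.04, -0.289]
contact_force: [2.0, -1.2, 0.2]
grip_width: 0.0601
```

servo_tool(
  steps=[
    [[0, 0, 0, 0], [0, 0, 0, 0]],
  ],
)

```text
time: 10.0
eef_pos: [0.5765, -0.2974, 0.3402]
tool_rot: [-1.559, -0.051, -0.29]
contact_force: [-0.1, 0.3, -0.6]
grip_width: 0.0602
```

servo_tool(
  steps=[
    [[0, 6, 0, 0], [0, 6, 0, 0], [0, 6, 0, 0], [0, 6, 0, 0], [0, 6, 0, 0]],
  ],
)

```text
time: 10.5
eef_pos: [0.5763, -0.2966, 0.305]
tool_rot: [-1.557, -0.047, -0.291]
contact_force: [-0.3, -0.8, -0.2]
grip_width: 0.0601
```

servo_tool(
  steps=[
    [[0, 0, 0, 0], [0, 0, 0, 0]],
  ],
)

```text
time: 10.7
eef_pos: [0.5759, -0.296, 0.3026]
tool_rot: [-1.557, -0.044, -0.291]
contact_force: [-0.2, 0.4, -0.3]
grip_width: 0.0598
```

servo_tool(
  steps=[
    [[-2, 6, 1, 0], [-2, 6, 1, 0], [-2, 6, 1, 0], [-2, 6, 1, 0], [-2, 6, 1, 0], [-2, 6, 1, 0], [-2, 6, 1, 0], [-2, 6, 1, 0], [-2, 6, 1, 0], [-2, 6, 1, 0]],
  ],
)

```text
time: 11.7
eef_pos: [0.5615, -0.2796, 0.2376]
tool_rot: [-1.557, -0.045, -0.291]
contact_force: [-0.2, -1.1, -0.6]
grip_width: 0.0599
```

servo_tool(
  steps=[
    [[0, 3, 0, 0], [0, 3, 0, 0], [0, 3, 0, 0], [0, 3, 0, 0], [0, 3, 0, 0], [0, 3, 0, 0]],
  ],
)

```text
time: 12.3
eef_pos: [0.5625, -0.2796, 0.2179]
tool_rot: [-1.557, -0.046, -0.291]
contact_force: [0.2, 0.2, -0.3]
grip_width: 0.0602
```

```bash
python3 - <<'E'
from h import *
rel([.5485,-.2815,.089],-16.5)
E
```

```text
t 12.3 pos [ 0.5625 -0.2796  0.2179] rot [-1.5571 -0.0455 -0.2908] yawdeg -16.66 q7 1.916 ytool [ 0.0475  0.     -0.9989] F [ 0.2  0.2 -0.3] w 0.0602450567610313
tool mm [-18.7 128.1  -7.6] twist -0.16
```

servo_tool(
  steps=[
    [[-6, -40, -2, 0], [-6, -40, -2, 0], [-3, -30, -2, 0], [-3, -20, -2, 0], [0, -14, 0, 0], [0, -9, 0, 0], [0, -5, 0, 0], [0, -2, 0, 0]],
  ],
)

```text
time: 13.1
eef_pos: [0.534, -0.2818, 0.3801]
tool_rot: [-1.557, -0.042, -0.291]
contact_force: [0.5, -0.1, -0.4]
grip_width: 0.0598
```

servo_tool(
  steps=[
    [[0, 3, 0, 0], [0, 6, 0, 0], [0, 10, 0, 0], [0, 15, 0, 0], [0, 20, 0, 0], [0, 30, 0, 0]],
  ],
)

```text
time: 13.7
eef_pos: [0.538, -0.2818, 0.2905]
tool_rot: [-1.558, -0.042, -0.291]
contact_force: [0.6, 0.3, -0.6]
grip_width: 0.0599
```

servo_tool(
  steps=[
    [[0, 0, 0, 0]],
  ],
)

```text
time: 13.8
eef_pos: [0.5364, -0.28, 0.2851]
tool_rot: [-1.557, -0.033, -0.29]
contact_force: [0.1, 0.4, -0.2]
grip_width: 0.0599
```

servo_tool(
  steps=[
    [[0, 0, 0, 0]],
  ],
)

```text
time: 13.9
eef_pos: [0.5361, -0.2798, 0.285]
tool_rot: [-1.557, -0.032, -0.29]
contact_force: [-0.5, -0.2, 0.9]
grip_width: 0.0598
```

servo_tool(
  steps=[
    [[0, -45, 0, 0], [0, -32, 0, 0], [0, -22, 0, 0], [0, -14, 0, 0], [0, -9, 0, 0], [0, -5, 0, 0], [0, -2, 0, 0]],
  ],
)

```text
time: 14.6
eef_pos: [0.5299, -0.2802, 0.4241]
tool_rot: [-1.558, -0.035, -0.291]
contact_force: [0.5, -0.2, 0.0]
grip_width: 0.0602
```

servo_tool(
  steps=[
    [[0, 3, 0, 0], [0, 7, 0, 0], [0, 12, 0, 0], [0, 18, 0, 0], [0, 26, 0, 0], [0, 36, 0, 0], [0, 48, 0, 0], [0, 0, 0, 0], [0, 0, 0, 0]],
  ],
)

```text
time: 15.5
eef_pos: [0.5326, -0.278, 0.2629]
tool_rot: [-1.558, -0.027, -0.291]
contact_force: [-0.2, 0.3, 1.6]
grip_width: 0.0602
```

```bash
python3 - <<'E'
from h import *
rel([.5485,-.2815,.089],-16.5)
E
```

```text
t 15.5 pos [ 0.5326 -0.278   0.2629] rot [-1.5578 -0.0272 -0.2906] yawdeg -16.65 q7 1.904 ytool [ 0.0298  0.0046 -0.9995] F [-0.2  0.3  1.6] w 0.06024961702754887
tool mm [ 11.5 174.3  -1.1] twist -0.15
```

servo_tool(
  steps=[
    [[2, 4, 0, 0], [2, 8, 0, 0], [2, 13, 0, 0], [2, 18, 0, 0], [2, 24, 0, 0], [1, 30, 0, 0], [0, 0, 0, 0], [0, 0, 0, 0]],
  ],
)

```text
time: 16.3
eef_pos: [0.5535, -0.2848, 0.1714]
tool_rot: [-1.561, -0.044, -0.29]
contact_force: [-0.2, 0.7, -0.5]
grip_width: 0.0597
```

```bash
python3 - <<'E'
from h import *
rel([.5485,-.2815,.089],-16.5)
W,P=snap('wrist','w8'); print(proj(P,[.5485,-.2815,.135],True),proj(P,[.5485,-.2815,.089],True))
E
```

```text
t 16.3 pos [ 0.5535 -0.2848  0.1714] rot [-1.5609 -0.0441 -0.2896] yawdeg -16.59 q7 1.946 ytool [ 0.0451 -0.0031 -0.999 ] F [-0.2  0.7 -0.5] w 0.059730621189827804
tool mm [-9.4 82.   1. ] twist -0.09
(np.float64(321.01098308177427), np.float64(261.87696512599115)) (np.float64(320.33510771167033), np.float64(235.39009724553637))
```

View pics/w8.png

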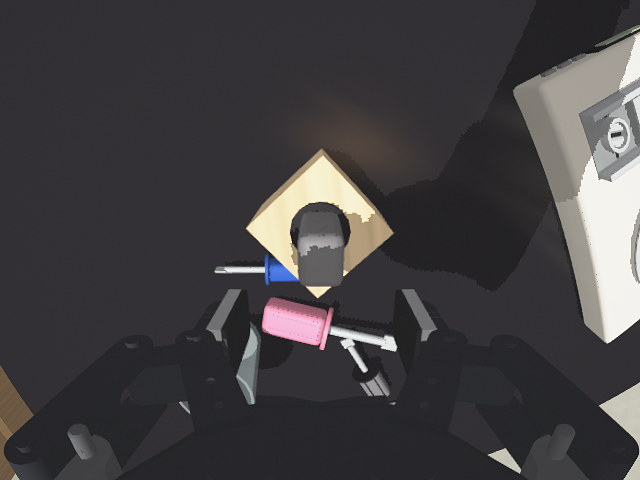

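servo_tool(
  steps=[
    [[-2, 3, 0, 0], [-1, 4, 0, 0], [-1, 4, 0, 0], [-1, 4, 0, 0], [-1, 4, 0, 0], [-1, 4, 0, 0], [-1, 4, 0, 0], [-1, 4, 0, 0]],
  ],
)

```text
time: 17.15
eef_pos: [0.5477, -0.2834, 0.1424]
tool_rot: [-1.561, -0.051, -0.289]
contact_force: [0.2, 0.0, 0.1]
grip_width: 0.0603
```

```bash
python3 - <<'E'
from h import *
rel([.5485,-.2815,.089],-16.5); print(arm.get_obs()['joint_positions'])
E
```

```text
t 17.15 pos [ 0.5477 -0.2834  0.1424] rot [-1.561  -0.0513 -0.2894] yawdeg -16.58 q7 1.96 ytool [ 0.052  -0.0053 -0.9986] F [0.2 0.  0.1] w 0.060308681117812665
tool mm [-2.5 53.4  1.5] twist -0.08
[-0.07253309  0.44690169  0.68100479  1.59531713 -0.32622252  1.16095036
  1.96025175]
```

servo_tool(
  steps=[
    [[0, 6, 1, 0], [-1, 8, 0, 0], [-1, 8, 0, 0], [0, 8, 0, 0], [0, 8, 0, 0], [0, 8, 0, 0], [0, 6, 0, 0], [0, 0, 0, 0]],
  ],
)

```text
time: 17.95
eef_pos: [0.548, -0.2813, 0.0839]
tool_rot: [-1.561, -0.049, -0.289]
contact_force: [-0.4, -0.1, 0.2]
grip_width: 0.0598
```

```bash
python3 - <<'E'
from h import *
rel([.5485,-.2815,.089],-16.5)
W,P=snap('wrist','w9')
E
```

```text
t 17.95 pos [ 0.548  -0.2813  0.0839] rot [-1.5609 -0.0486 -0.2892] yawdeg -16.57 q7 1.991 ytool [ 0.0494 -0.0044 -0.9988] F [-0.4 -0.1  0.2] w 0.059796125557785476
tool mm [ 0.8 -5.1  0. ] twist -0.07
```

View pics/w9.png

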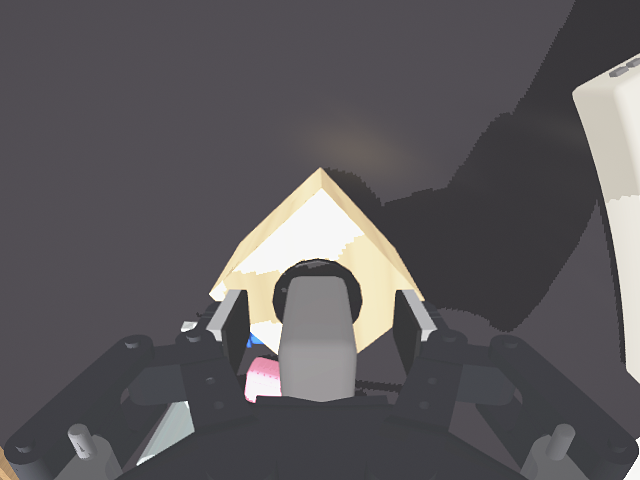

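servo_tool(
  steps=[
    [[0, -4, 0, 0], [0, 0, 0, 0], [0, 0, 0, 0], [0, 0, 0, 0], [0, 0, 0, 0], [0, 0, 0, 0]],
  ],
  jaw=0,
)

```text
time: 18.6
eef_pos: [0.5486, -0.2821, 0.0904]
tool_rot: [-1.561, -0.052, -0.29]
contact_force: [1.0, 1.2, -1.2]
grip_width: 0.0232
```

```bash
python3 - <<'E'
from h import *
rel([.5485,-.2815,.089],-16.5)
E
```

```text
t 18.6 pos [ 0.5486 -0.2821  0.0904] rot [-1.5611 -0.0516 -0.2895] yawdeg -16.59 q7 1.988 ytool [ 0.0522 -0.0055 -0.9986] F [ 1.   1.2 -1.2] w 0.023246020479504845
tool mm [-0.4  1.4  0.5] twist -0.09
```

```bash
python3 - <<'E'
from h import *
from scipy.spatial.transform import Rotation as Rn
o=arm.get_obs(); R=Rn.from_euler('xyz',o['tool_rot']).as_matrix()
tip=R.T@(np.array([.5485,-.2818,.010])-o['eef_pos']); up=R.T@np.array([0,0,1.])
xd=R.T@np.array([np.cos(np.radians(-16.5)),np.sin(np.radians(-16.5)),0])
np.savez('grasp.npz',tip=tip,up=up,xd=xd); print(tip,up,xd)
E
cat >> h.py <<'E'
def drv(tgt=None,yaw=None):
    from scipy.spatial.transform import Rotation as Rn
    g=np.load('grasp.npz'); o=arm.get_obs(); R=Rn.from_euler('xyz',o['tool_rot']).as_matrix()
    t=o['eef_pos']+R@g['tip']; u=R@g['up']; x=R@g['xd']; y=np.degrees(np.arctan2(x[1],x[0]))
    print('t',round(o['time'],2),'tip',np.round(t,4),'up',np.round(u,3),'blade yaw',round(y,2),'q7',round(o['joint_positions'][6],3),'F',np.round(o['contact_force'],1),'M',np.round(o['ft_torque'],2),'w',round(o['grip_width'],4))
    if tgt is not None:
        print('tool mm',np.round(R.T@(np.array(tgt)-t)*1000,1))
    if yaw is not None: print('twist',round(y-yaw,2))
    return t,u,x,R
E
```

```text
[-0.00436516  0.08027577 -0.00055991] [ 0.05161873 -0.99862024  0.00964987] [0.99866569 0.05163105 0.00103252]
```

servo_tool(
  steps=[
    [[0.5, -10, 0, 0], [1, -20, 0, 0], [1, -20, 0, 0], [1, -20, 0, 0], [1, -20, 0, 0], [1, -20, 0, 0], [1, -20, 0, 0], [1, -10, 0, 0]],
  ],
)

```text
time: 19.4
eef_pos: [0.5469, -0.2832, 0.2383]
tool_rot: [-1.561, -0.049, -0.291]
contact_force: [0.1, -0.5, -0.7]
grip_width: 0.0235
```

```bash
python3 - <<'E'
from h import *
drv([.5405,-.0248,.10],-90.2)
E
```

```text
t 19.4 tip [ 0.5465 -0.2829  0.1579] up [ 0.003 -0.001  1.   ] blade yaw -16.57 q7 1.916 F [ 0.1 -0.5 -0.7] M [-0.    0.04  0.03] w 0.0235
tool mm [-82.4  56.2 245.1]
twist 73.63
```

servo_tool(
  steps=[
    [[-6, 0, 18, 0], [-12, 0, 35, 0], [-12, 0, 35, 0], [-12, 0, 35, 0], [-12, 0, 35, 0], [-12, 0, 35, 0], [-8, 0, 25, 0], [-4, 0, 12, 0], [0, 0, 0, 0]],
  ],
)

```text
time: 20.3
eef_pos: [0.5368, -0.0337, 0.2386]
tool_rot: [-1.563, -0.051, -0.295]
contact_force: [-0.1, 0.8, -1.5]
grip_width: 0.0232
```

servo_tool(
  steps=[
    [[0, 0, 0, 4], [0, 0, 0, 8], [0, 0, 0, 8], [0, 0, 0, 8], [0, 0, 0, 8], [0, 0, 0, 8], [0, 0, 0, 8], [0, 0, 0, 8], [0, 0, 0, 8]],
  ],
)

```text
time: 21.2
eef_pos: [0.5354, -0.0467, 0.2391]
tool_rot: [-1.521, -0.013, -1.54]
contact_force: [-0.0, 0.2, -1.6]
grip_width: 0.0233
```

```bash
python3 - <<'E'
from h import *
drv([.5405,-.0248,.10],-90.2)
E
```

```text
t 21.2 tip [ 0.5387 -0.0433  0.1588] up [-0.039 -0.039  0.998] blade yaw -88.04 q7 0.165 F [-0.   0.2 -1.6] M [ 0.03  0.07 -0.05] w 0.0233
tool mm [-19.2  58.6  -0.5]
twist 2.16
```

servo_tool(
  steps=[
    [[-6, 10, 0, 2.2], [-8, 15, 0, 0], [-5, 15, 0, 0], [0, 8, 0, 0], [0, 0, 0, 0]],
  ],
)

```text
time: 21.7
eef_pos: [0.5378, -0.0361, 0.1905]
tool_rot: [-1.519, -0.013, -1.596]
contact_force: [0.1, -0.7, -0.5]
grip_width: 0.0236
```

```bash
python3 - <<'E'
from h import *
t,u,x,R=drv([.5405,-.0248,.08],-90.2)
W,P=snap('wrist','w10'); print('tip',proj(P,t,True),'guard',proj(P,t+u*.067,True),'screw',proj(P,[.5405,-.0248,.069],True))
S,Q=snap('scene','s10'); print('tip',proj(Q,t),'guard',proj(Q,t+u*.067),'top',proj(Q,t+u*.125),'screw',proj(Q,[.5405,-.0248,.069]))
T,V=snap('side','d10'); print('tip',proj(V,t),'screw',proj(V,[.5405,-.0248,.069]))
cv2.imwrite('pics/c10.png',cv2.resize(S[140:280,220:400,::-1],None,fx=4,fy=4,interpolation=3))
cv2.imwrite('pics/c11.png',cv2.resize(T[190:310,250:400,::-1],None,fx=4,fy=4,interpolation=3))
E
```

```text
t 21.7 tip [ 0.5415 -0.0329  0.1103] up [-0.043 -0.037  0.998] blade yaw -91.26 q7 0.112 F [ 0.1 -0.7 -0.5] M [ 0.02  0.07 -0.01] w 0.0236
tool mm [-8.5 30.1 -2.8]
twist -1.06
tip (np.float64(319.58916652566563), np.float64(245.7674120489695)) guard (np.float64(320.4410166096125), np.float64(293.6605757087532)) screw (np.float64(315.1945038804259), np.float64(218.62795120634357))
tip (np.float64(304.80943115618345), np.float64(228.91771310579205)) guard (np.float64(301.4664452120264), np.float64(207.83757980042677)) top (np.float64(298.1944249890829), np.float64(187.2049407078056)) screw (np.float64(307.85285667577716), np.float64(237.94260756877537))
tip (np.float64(326.6491443950915), np.float64(226.49548434069817)) screw (np.float64(326.8632418349632), np.float64(239.87958433030505))
```

View pics/w10.png

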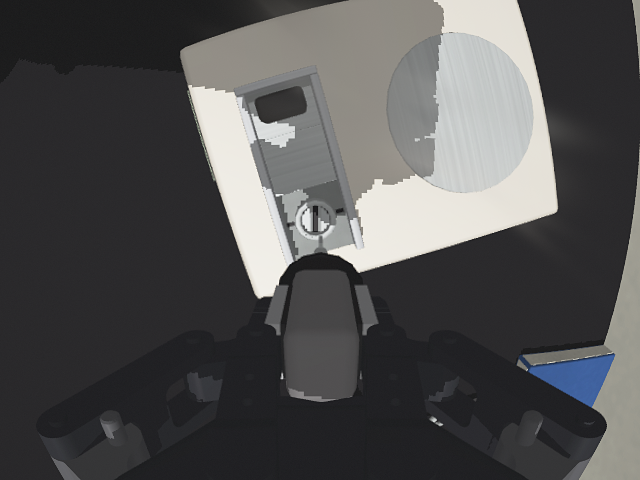

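View pics/c10.png

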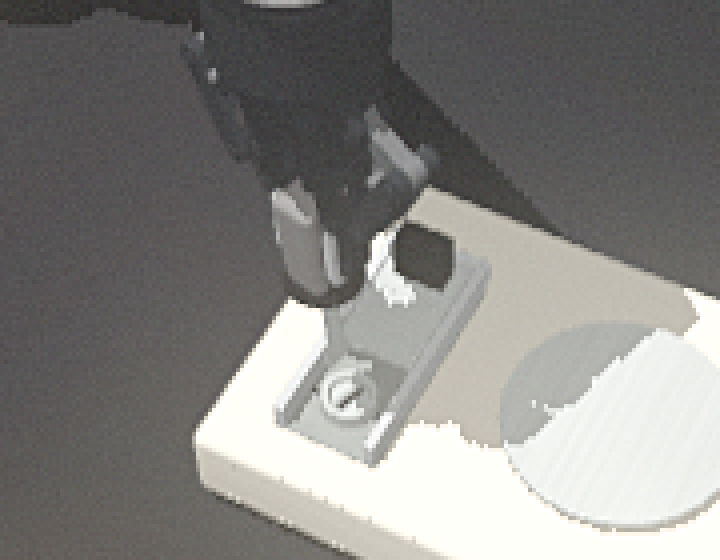

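View pics/c11.png

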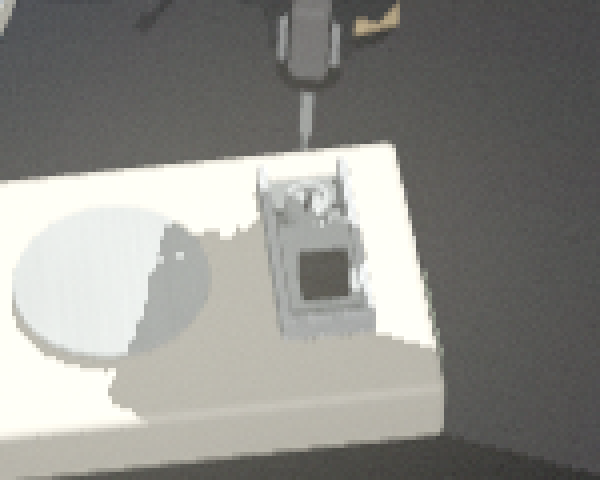

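```bash
python3 - <<'E'
from h import *
W,P=load('w10'); cv2.imwrite('pics/c12.png',cv2.resize(W[190:270,260:380],None,fx=6.5,fy=6.5,interpolation=3))
E
```

```text
(no output)
```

View pics/c12.png

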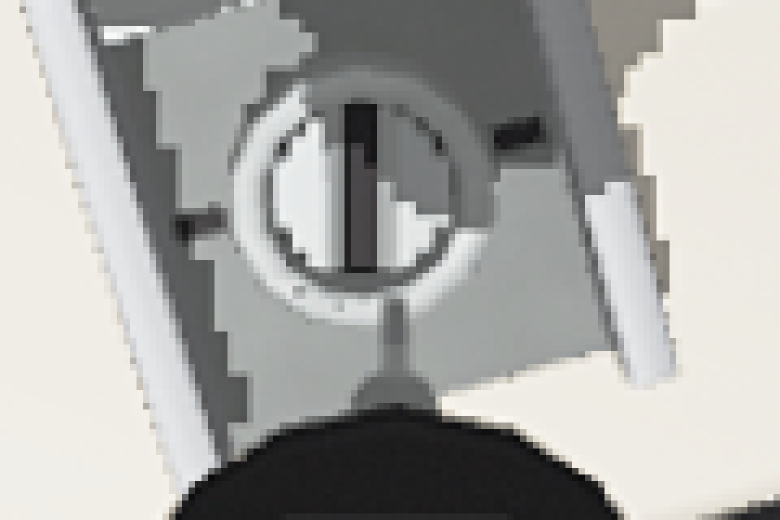

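```bash
python3 - <<'E'
from h import *
W,P=load('w10')
t,u,x,R=drv([.5405,-.0248,.08],-90.2)
print(proj(P,t-x*.007,True),proj(P,t-x*.007+u*.014,True))
a=lambda q,w:(260+(q+.5)/6.5-.5,190+(w+.5)/6.5-.5)
m=[onz(P,*a(*q),.0685,True) for q in [(358,107),(361,268)]];d=m[1]-m[0];print('slot',np.degrees(np.arctan2(d[1],d[0])),np.linalg.norm(d),(m[0]+m[1])/2)
print('collar',onz(P,*a(361,194),.072,True))
m=[onz(P,*a(*q),.06,True) for q in [(203,223),(517,132)]];d=m[1]-m[0];print('marks',np.degrees(np.arctan2(d[1],d[0])),np.linalg.norm(d),(m[0]+m[1])/2)
# tip far edge: plane through predicted y
o,dd=ray(P,*a(394,298),True); e=t-x*.007; s=(e[1]-o[1])/dd[1]; print('obs edge',o+dd*s,'pred',e, 'at z',onz(P,*a(394,298),e[2],True))
E
```

```text
t 21.85 tip [ 0.5426 -0.0325  0.1118] up [-0.046 -0.038  0.998] blade yaw -91.24 q7 0.111 F [-0.8  0.6 -1.7] M [ 0.04  0.06 -0.01] w 0.0231
tool mm [-8.1 31.5 -4.1]
twist -1.04
(np.float64(321.51300549125), np.float64(234.9984392008199)) (np.float64(321.70955392919313), np.float64(242.24478838186974))
slot -90.56918372960233 0.01846821194847273 [ 0.54029188 -0.02482099  0.0685    ]
collar [ 0.54033679 -0.02470634  0.072     ]
marks 14.48862262531438 0.037755456239444735 [ 0.54059369 -0.02546293  0.06      ]
obs edge [ 0.54194056 -0.02552081  0.11296146] pred [ 0.54279591 -0.02552081  0.11208852] at z [ 0.54197778 -0.02575998  0.11208852]
```

servo_tool(
  steps=[
    [[-4, 8, -2, -0.7], [-4, 10, -2, 0], [0, 8, 0, 0], [0, 3, 0, 0]],
  ],
)

```text
time: 22.25
eef_pos: [0.5372, -0.0277, 0.1622]
tool_rot: [-1.514, -0.012, -1.583]
contact_force: [-0.1, -0.6, -0.2]
grip_width: 0.0235
```

```bash
python3 - <<'E'
from h import *
drv([.5403,-.0248,.066],-90.5)
E
```

```text
t 22.25 tip [ 0.5413 -0.0243  0.082 ] up [-0.048 -0.039  0.998] blade yaw -90.46 q7 0.123 F [-0.1 -0.6 -0.2] M [ 0.04  0.08 -0.01] w 0.0235
tool mm [ 0.3 15.9 -1.9]
twist 0.04
```

servo_tool(
  steps=[
    [[0, 2, -1, 0], [0, 2, -0.5, 0], [0, 1, 0, 0]],
  ],
)

```text
time: 22.55
eef_pos: [0.5356, -0.0278, 0.156]
tool_rot: [-1.515, -0.013, -1.583]
contact_force: [0.1, 0.4, -0.8]
grip_width: 0.0236
```

```bash
python3 - <<'E'
from h import *
drv([.5403,-.0248,.066],-90.5)
E
```

```text
t 22.55 tip [ 0.5396 -0.0245  0.0758] up [-0.047 -0.038  0.998] blade yaw -90.46 q7 0.126 F [ 0.1  0.4 -0.8] M [-0.05  0.08  0.04] w 0.0236
tool mm [0.2 9.8 0.2]
twist 0.04
```

servo_tool(
  steps=[
    [[0, 3, 0.3, 0], [0, 3, 0.3, 0], [0, 3, 0, 0], [0, 2, 0, 0]],
  ],
)

```text
time: 22.95
eef_pos: [0.5373, -0.0281, 0.1449]
tool_rot: [-1.514, -0.013, -1.583]
contact_force: [-2.8, -0.2, 0.8]
grip_width: 0.0234
```

```bash
python3 - <<'E'
from h import *
drv([.5403,-.0248,.066],-90.5)
E
```

```text
t 22.95 tip [ 0.5413 -0.0248  0.0646] up [-0.048 -0.038  0.998] blade yaw -90.47 q7 0.137 F [-2.8 -0.2  0.8] M [ 0.09  0.94 -0.02] w 0.0234
tool mm [-0.  -1.4 -0.9]
twist 0.03
```

servo_tool(
  steps=[
    [[0, 1, -1, 0], [0, 1, 0, 0], [0, 1, 0, 0]],
  ],
)

```text
time: 23.25
eef_pos: [0.5365, -0.0282, 0.1418]
tool_rot: [-1.514, -0.012, -1.583]
contact_force: [-1.9, 1.1, 4.2]
grip_width: 0.0233
```

```bash
python3 - <<'E'
from h import *
t,u,x,R=drv([.5403,-.0248,.064],-90.5)
W,P=snap('wrist','w11'); print(proj(P,t,True))
cv2.imwrite('pics/c13.png',cv2.resize(W[190:290,250:390,::-1],None,fx=5.5,fy=5.5,interpolation=3))
E
```

```text
t 23.25 tip [ 0.5406 -0.0249  0.0616] up [-0.048 -0.039  0.998] blade yaw -90.48 q7 0.138 F [-1.9  1.1  4.2] M [ 0.07  0.71 -0.07] w 0.0233
tool mm [-0.  -2.4 -0.1]
twist 0.02
(np.float64(319.5425504934216), np.float64(245.73537024055878))
```

View pics/c13.png

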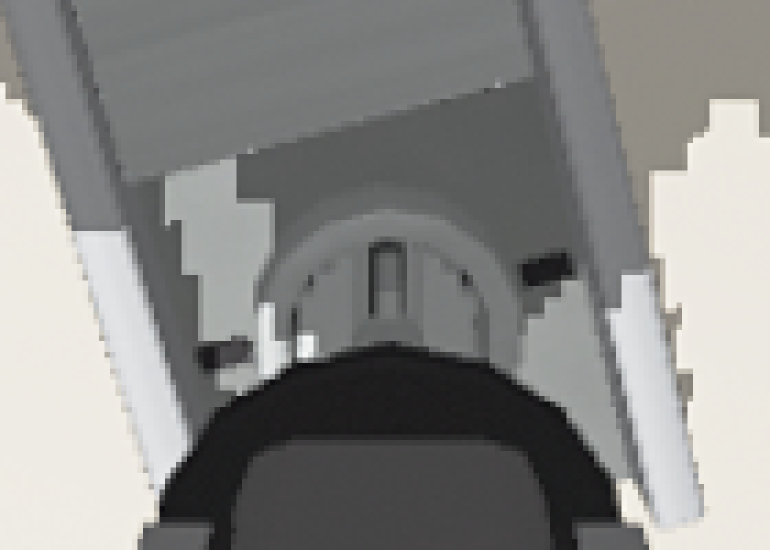

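servo_tool(
  steps=[
    [[0, 0.3, -0.4, 5], [0, 0.3, -0.4, 6], [0, 0.3, -0.4, 6]],
  ],
)

```text
time: 23.6
eef_pos: [0.5356, -0.0281, 0.1417]
tool_rot: [-1.512, 0.006, -1.888]
contact_force: [-2.9, -1.0, 3.9]
grip_width: 0.0236
```

```bash
python3 - <<'E'
from h import *
drv([.5404,-.0248,.0615],-165.7)
E
```

```text
t 23.6 tip [ 0.5411 -0.0247  0.0616] up [-0.065 -0.04   0.997] blade yaw -107.91 q7 -0.151 F [-2.9 -1.   3.9] M [0.02 0.56 0.06] w 0.0236
tool mm [ 0.3  0.  -0.6]
twist 57.79
```

servo_tool(
  steps=[
    [[0, 0.3, -0.8, 6], [0, 0.3, -0.6, 6], [0, 0.3, -0.5, 6]],
  ],
)

```text
time: 23.9
eef_pos: [0.5347, -0.0278, 0.1419]
tool_rot: [-1.516, 0.026, -2.215]
contact_force: [-2.3, -0.3, 3.4]
grip_width: 0.0233
```

```bash
python3 - <<'E'
from h import *
drv([.5404,-.0248,.0615],-165.7)
E
```

```text
t 23.9 tip [ 0.5416 -0.025   0.0619] up [-0.083 -0.035  0.996] blade yaw -126.67 q7 -0.461 F [-2.3 -0.3  3.4] M [-0.1   0.56  0.02] w 0.0233
tool mm [ 0.6  0.3 -1.1]
twist 39.03
```

servo_tool(
  steps=[
    [[0.4, 0.6, -1, 6], [0.3, 0.5, -0.8, 6], [0, 0.4, -0.6, 6]],
  ],
)

```text
time: 24.2
eef_pos: [0.5338, -0.0273, 0.1417]
tool_rot: [-1.525, 0.045, -2.542]
contact_force: [-1.0, -0.9, 3.7]
grip_width: 0.0234
```

```bash
python3 - <<'E'
from h import *
drv([.5404,-.0248,.0615],-165.7)
W,P=snap('wrist','w12')
cv2.imwrite('pics/c14.png',cv2.resize(W[190:290,250:390,::-1],None,fx=5.5,fy=5.5,interpolation=3))
E
```

```text
t 24.2 tip [ 0.5421 -0.0254  0.0618] up [-0.1   -0.025  0.995] blade yaw -145.45 q7 -0.77 F [-1.  -0.9  3.7] M [-0.19  0.61  0.01] w 0.0234
tool mm [ 1.1  0.2 -1.5]
twist 20.25
```

View pics/c14.png

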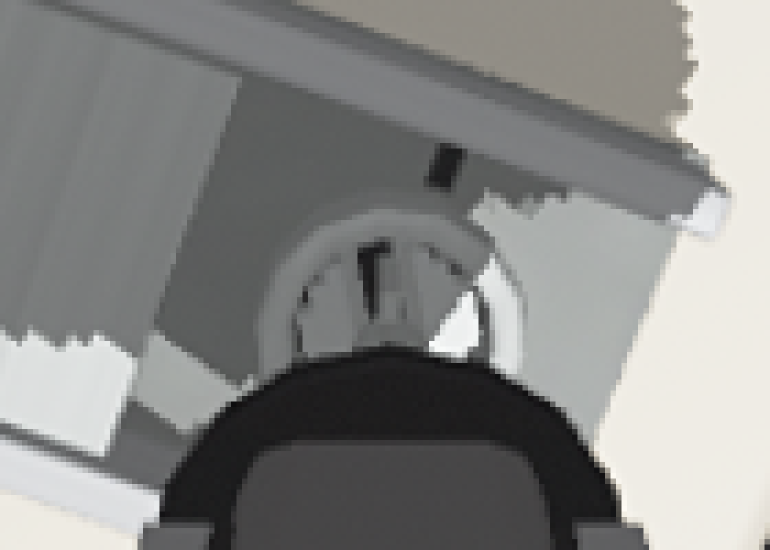

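servo_tool(
  steps=[
    [[0.6, 0.5, -1.2, 6], [0.4, 0.4, -0.8, 6], [0.3, 0.4, -0.6, 6]],
  ],
)

```text
time: 24.55
eef_pos: [0.533, -0.0266, 0.1417]
tool_rot: [-1.54, 0.061, -2.867]
contact_force: [-0.1, -0.4, 4.1]
grip_width: 0.0235
```

```bash
python3 - <<'E'
from h import *
drv([.5404,-.0248,.0615],-165.7)
E
```

```text
t 24.55 tip [ 0.5424 -0.0259  0.0618] up [-0.114 -0.01   0.993] blade yaw -164.09 q7 -1.074 F [-0.1 -0.4  4.1] M [-0.09  0.5   0.04] w 0.0235
tool mm [ 1.6  0.2 -1.6]
twist 1.61
```

servo_tool(
  steps=[
    [[0.5, 0.5, -1.2, 6], [0.3, 0.3, -0.8, 4], [0.3, 0.3, -0.5, 4]],
  ],
)

```text
time: 24.85
eef_pos: [0.5326, -0.0259, 0.1417]
tool_rot: [-1.554, 0.069, -3.117]
contact_force: [-0.6, -1.1, 4.0]
grip_width: 0.0234
```

```bash
python3 - <<'E'
from h import *
drv([.5404,-.0248,.0615],-165.7)
W,P=snap('wrist','w13')
cv2.imwrite('pics/c15.png',cv2.resize(W[190:290,250:390,::-1],None,fx=5.5,fy=5.5,interpolation=3))
E
```

```text
t 24.85 tip [ 0.5425 -0.0264  0.0619] up [-0.121  0.004  0.993] blade yaw -178.46 q7 -1.305 F [-0.6 -1.1  4. ] M [-0.18  0.5   0.1 ] w 0.0234
tool mm [ 2.1  0.3 -1.7]
twist -12.76
```

View pics/c15.png

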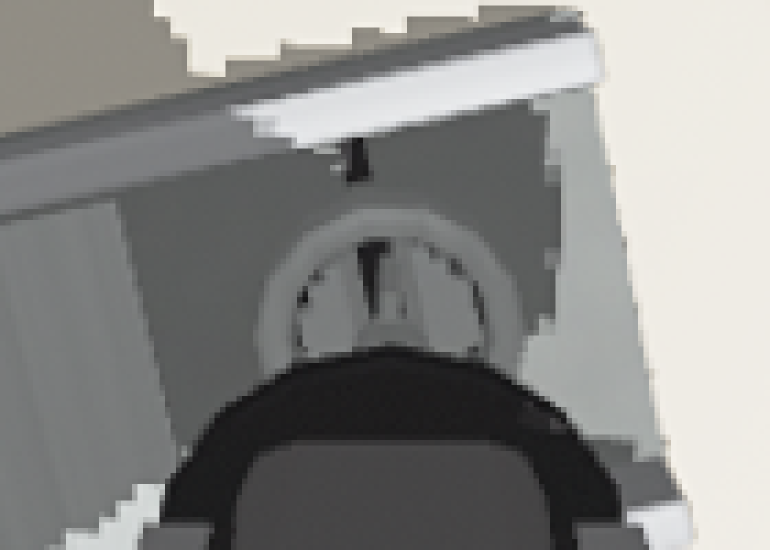

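servo_tool(
  steps=[
    [[0.8, 0.5, -0.8, 4], [0.3, 0.3, -0.3, 4]],
  ],
)

```text
time: 25.1
eef_pos: [0.5323, -0.0254, 0.1416]
tool_rot: [-1.564, 0.073, 3.025]
contact_force: [-1.7, -0.1, 4.0]
grip_width: 0.0234
```

```bash
python3 - <<'E'
from h import *
t,u,x,R=drv([.5404,-.0248,.0615],-165.7)
W,P=snap('wrist','w14'); print('screw',proj(P,[.5404,-.0248,.067],True)); 
cv2.imwrite('pics/c16.png',cv2.resize(W[190:290,250:390,::-1],None,fx=5.5,fy=5.5,interpolation=3))
E
```

```text
t 25.1 tip [ 0.5425 -0.0266  0.0618] up [-0.124  0.012  0.992] blade yaw 173.42 q7 -1.434 F [-1.7 -0.1  4. ] M [-0.1   0.55  0.33] w 0.0234
tool mm [ 2.3  0.2 -1.6]
twist 339.12
screw (np.float64(319.66172011045506), np.float64(249.34927532908733))
```

View pics/c16.png

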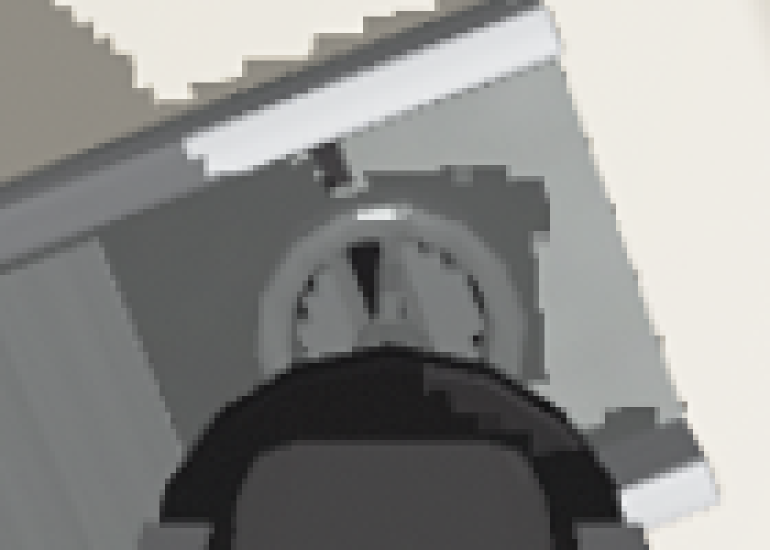

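servo_tool(
  steps=[
    [[0, 0, 0, -5], [0, 0, 0, -4], [0, -2, 0, 0], [0, -4, 0, 0], [0, -8, 0, 0], [0, -15, 0, 0], [0, -20, 0, 0], [0, -15, 0, 0]],
  ],
)

```text
time: 25.95
eef_pos: [0.526, -0.0245, 0.2068]
tool_rot: [-1.55, 0.066, -3.09]
contact_force: [0.1, -0.5, -0.9]
grip_width: 0.0233
```

```bash
python3 - <<'E'
from h import *
t,u,x,R=drv([.5404,-.0248,.0615],-16.5)
W,P=snap('wrist','w15'); u=np.int32(proj(P,[.5404,-.0248,.067],True)); print(u)
cv2.imwrite('pics/c17.png',cv2.resize(W[u[1]-60:u[1]+60,u[0]-80:u[0]+80,::-1],None,fx=5,fy=5,interpolation=3))
E
```

```text
t 25.95 tip [ 0.5358 -0.0251  0.127 ] up [-0.118  0.005  0.993] blade yaw -176.91 q7 -1.367 F [ 0.1 -0.5 -0.9] M [ 0.05  0.1  -0.02] w 0.0233
tool mm [-0.3 65.7 -1.4]
twist -160.41
[320 222]
```

View pics/c17.png

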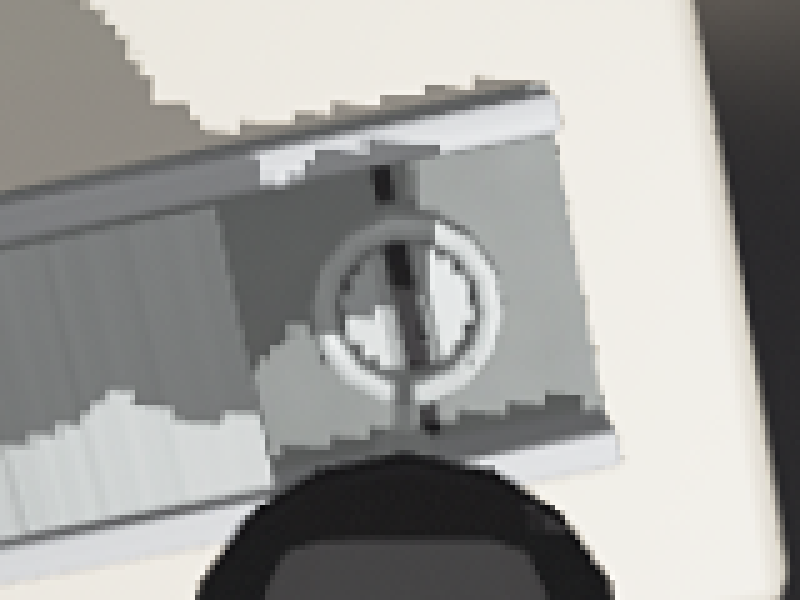

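servo_tool(
  steps=[
    [[0, -15, 0, 0], [0, -20, 0, 0], [0, 0, 0, -5], [0, 0, 0, -8], [0, 0, 0, -8], [0, 0, 0, -8], [0, 0, 0, -8], [0, 0, 0, -8], [0, 0, 0, -8], [0, 0, 0, -8]],
  ],
)

```text
time: 27.0
eef_pos: [0.5242, -0.0222, 0.2458]
tool_rot: [-1.5, 0.017, -1.988]
contact_force: [0.1, -0.1, -0.8]
grip_width: 0.0234
```

servo_tool(
  steps=[
    [[0, 0, 0, -8], [0, 0, 0, -8], [0, 0, 0, -8], [0, 0, 0, -8], [0, 0, 0, -8], [0, 0, 0, -8], [0, 0, 0, -8], [0, 0, 0, -8], [0, 0, 0, -8], [0, 0, 0, -8]],
  ],
)

```text
time: 28.0
eef_pos: [0.5228, -0.0211, 0.2437]
tool_rot: [-1.545, -0.065, -0.536]
contact_force: [0.1, 0.1, -1.3]
grip_width: 0.0232
```

```bash
python3 - <<'E'
from h import *
t,u,x,R=drv([.5488,-.2815,.150],-16.5); print(arm.get_obs()['eef_pos'],arm.get_obs()['tool_rot'])
E
```

```text
t 28.0 tip [ 0.5243 -0.0202  0.1634] up [-0.02  -0.007  1.   ] blade yaw -30.57 q7 1.09 F [ 0.1  0.1 -1.3] M [-0.    0.08 -0.01] w 0.0232
tool mm [ 153.3   17.8 -212.6]
twist -14.07
[ 0.52276578 -0.02110531  0.24372941] [-1.54488876 -0.06478579 -0.53591262]
```

servo_tool(
  steps=[
    [[13, 0, -18, 0], [24, 0, -33, 0], [24, 0, -33, 0], [24, 0, -33, 0], [24, 0, -33, 0], [20, 0, -28, 0], [10, 0, -14, 0], [4, 0, -6, 0], [0, 0, 0, -7], [0, 0, 0, -7]],
  ],
)

```text
time: 29.0
eef_pos: [0.5475, -0.2684, 0.2445]
tool_rot: [-1.562, -0.065, -0.274]
contact_force: [-0.4, 0.7, -1.6]
grip_width: 0.0232
```

```bash
python3 - <<'E'
from h import *
t,u,x,R=drv([.5488,-.2815,.100],-16.5)
W,P=snap('wrist','w16');
b=[.5488,-.2815,.075]
print('tip',proj(P,t,True),'hole',proj(P,b,True))
S,Q=snap('scene','s16'); print('tip',proj(Q,t),'hole',proj(Q,b))
cv2.imwrite('pics/c18.png',cv2.resize(S[230:400,130:300,::-1],None,fx=3.5,fy=3.5,interpolation=3))
E
```

```text
t 29.0 tip [ 0.5484 -0.2685  0.1641] up [-0.013  0.004  1.   ] blade yaw -15.6 q7 1.946 F [-0.4  0.7 -1.6] M [0.07 0.11 0.06] w 0.0232
tool mm [ -0.3  64.1 -13. ]
twist 0.9
tip (np.float64(317.9026315648737), np.float64(243.8909406824822)) hole (np.float64(303.38717978769336), np.float64(213.42786522684293))
tip (np.float64(209.75575643719733), np.float64(298.85744115209366)) hole (np.float64(214.72135849799486), np.float64(326.2923948966371))
```

View pics/w16.png

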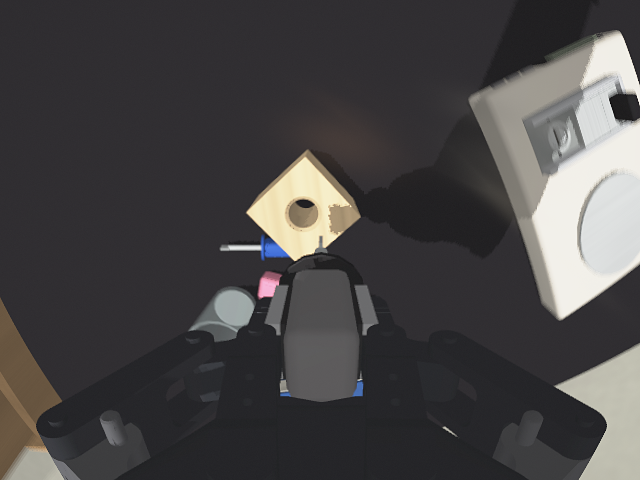

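View pics/c18.png

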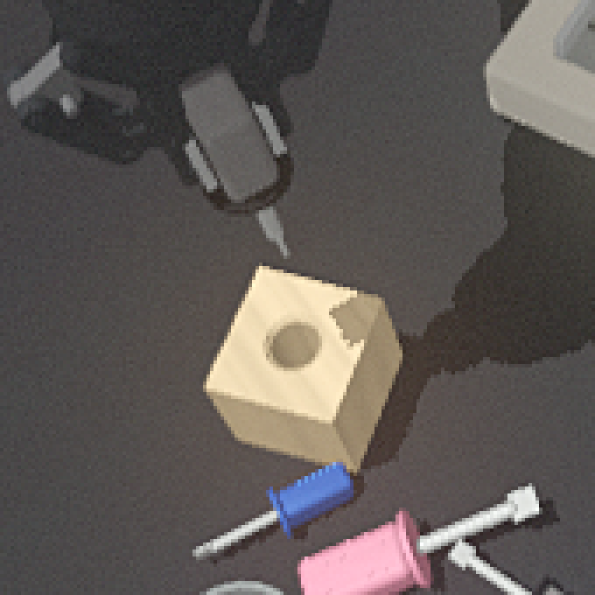

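```bash
python3 - <<'E'
from h import *
W,P=load('w16');S,Q=load('s16')
t,u,x,R=drv()
for n,p in [('c',t),('far',t-x*.007),('near',t+x*.007)]: print(n,proj(P,p,True),proj(Q,p))
cv2.imwrite('pics/c19.png',cv2.resize(W[190:270,270:370],None,fx=7,fy=7,interpolation=3))
cv2.imwrite('pics/c20.png',cv2.resize(S[280:315,190:230],None,fx=16,fy=16,interpolation=3))
E
```

```text
t 29.1 tip [ 0.5486 -0.268   0.1642] up [-0.014  0.004  1.   ] blade yaw -15.7 q7 1.943 F [-0.5 -0.3  0.1] M [0.06 0.09 0.01] w 0.0233
c (np.float64(318.7767548197453), np.float64(243.97274126151186)) (np.float64(210.03586452841608), np.float64(298.6522874285636))
far (np.float64(318.77274802054757), np.float64(233.22226393680353)) (np.float64(208.283804132608), np.float64(295.4880803331949))
near (np.float64(318.78189128916006), np.float64(254.51682471526522)) (np.float64(211.80428076651629), np.float64(301.8460330446108))
```

View pics/c19.png

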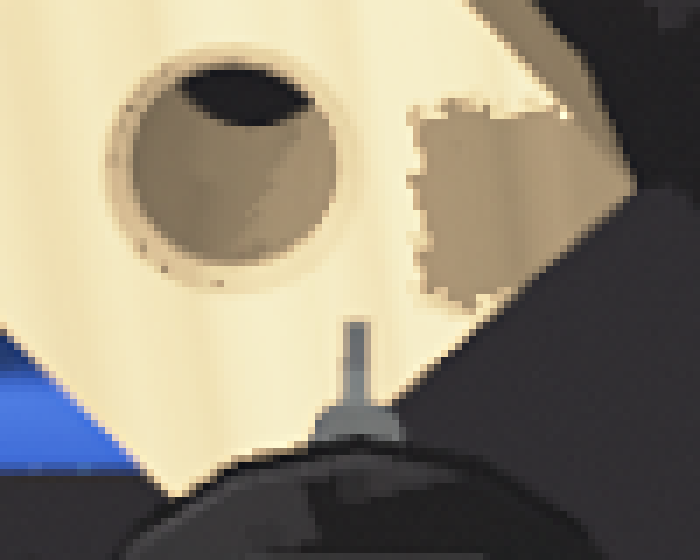

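View pics/c20.png

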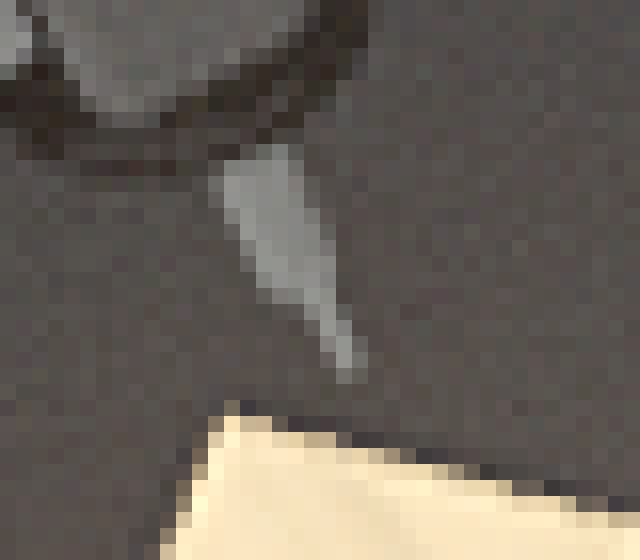

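servo_tool(
  steps=[
    [[0, 5, -6, 0], [-1, 12, -6, 0], [-1, 15, -3, 0], [0, 15, 0, 0], [0, 12, 0, 0], [0, 5, 0, 0]],
  ],
)

```text
time: 29.7
eef_pos: [0.5455, -0.2817, 0.1752]
tool_rot: [-1.559, -0.065, -0.287]
contact_force: [-0.4, 0.4, -1.4]
grip_width: 0.0233
```

```bash
python3 - <<'E'
from h import *
t,u,x,R=drv([.5488,-.2815,.01],-16.5)
W,P=snap('wrist','w17'); print(proj(P,t-x*.007,True),'hole',proj(P,[.5488,-.2815,.075],True))
cv2.imwrite('pics/c21.png',cv2.resize(W[190:290,260:380,::-1],None,fx=6,fy=6,interpolation=3))
E
```

```text
t 29.7 tip [ 0.5464 -0.2816  0.0948] up [-0.014  0.002  1.   ] blade yaw -16.38 q7 1.996 F [-0.4  0.4 -1.4] M [-0.01  0.07  0.02] w 0.0233
tool mm [-3.3 84.7 -0.2]
twist 0.12
(np.float64(317.8344035648048), np.float64(233.15490910432493)) hole (np.float64(318.93269646185405), np.float64(237.29493925964704))
```

View pics/c21.png

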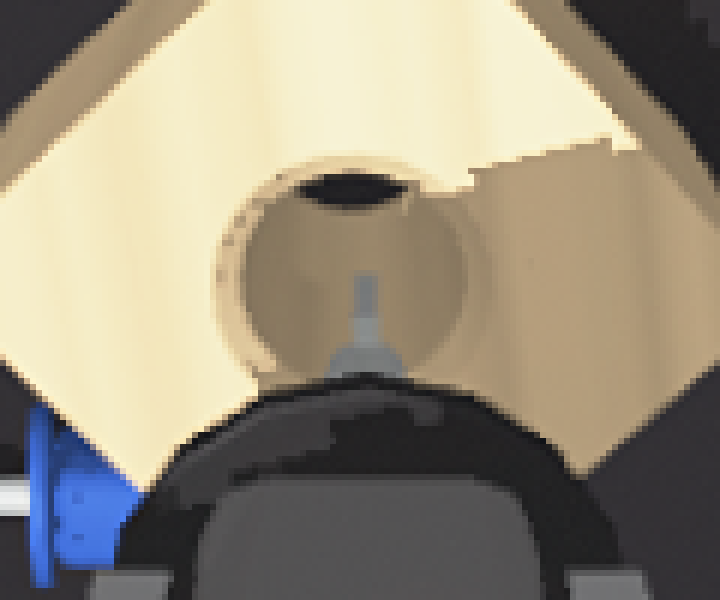

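servo_tool(
  steps=[
    [[0, 5, -1, 0], [-0.5, 9, -0.8, 0], [-0.6, 10, 0, 0], [-0.6, 10, 0, 0], [-0.6, 10, 0, 0], [-0.6, 10, 0, 0]],
  ],
)

```text
time: 30.35
eef_pos: [0.5469, -0.2835, 0.1184]
tool_rot: [-1.559, -0.068, -0.288]
contact_force: [-0.1, -0.1, -1.2]
grip_width: 0.0234
```

```bash
python3 - <<'E'
from h import *
t,u,x,R=drv([.5475,-.2829,.01],-16.5)
E
```

```text
t 30.35 tip [ 0.5481 -0.2835  0.038 ] up [-0.016  0.003  1.   ] blade yaw -16.4 q7 2.035 F [-0.1 -0.1 -1.2] M [0.01 0.09 0.  ] w 0.0234
tool mm [-2.6 27.9  0.1]
twist 0.1
```

servo_tool(
  steps=[
    [[-0.8, 7, 0, 0], [-0.8, 7, 0, 0], [-0.6, 5, 0, 0], [-0.4, 3, 0, 0], [0, 2, 0, 0]],
  ],
)

```text
time: 30.85
eef_pos: [0.5453, -0.2825, 0.0905]
tool_rot: [-1.559, -0.066, -0.288]
contact_force: [-0.2, 0.3, -0.4]
grip_width: 0.0234
```

```bash
python3 - <<'E'
from h import *
t,u,x,R=drv([.5475,-.2829,.01],-16.5)
E
```

```text
t 30.85 tip [ 0.5463 -0.2824  0.0101] up [-0.014  0.002  1.   ] blade yaw -16.39 q7 2.054 F [-0.2  0.3 -0.4] M [-0.01  0.12  0.03] w 0.0234
tool mm [ 1.3  0.2 -0.1]
twist 0.11
```

servo_tool(
  steps=[
    [[0.5, 1, 0, 0], [0.5, 1, 0, 0]],
  ],
)

```text
time: 31.05
eef_pos: [0.5462, -0.2831, 0.0897]
tool_rot: [-1.559, -0.066, -0.288]
contact_force: [-4.8, 2.3, 11.4]
grip_width: 0.0232
```

```bash
python3 - <<'E'
from h import *
t,u,x,R=drv([.5485,-.282,.01],-16.5)
W,P=snap('wrist','w18'); S,Q=snap('scene','s18')
cv2.imwrite('pics/c22.png',cv2.resize(S[250:390,140:290,::-1],None,fx=4,fy=4,interpolation=3))
E
```

```text
t 31.05 tip [ 0.5472 -0.283   0.0093] up [-0.014  0.002  1.   ] blade yaw -16.41 q7 2.055 F [-4.8  2.3 11.4] M [ 0.55  1.28 -0.02] w 0.0232
tool mm [ 1.  -0.6  1.4]
twist 0.09
```

View pics/w18.png

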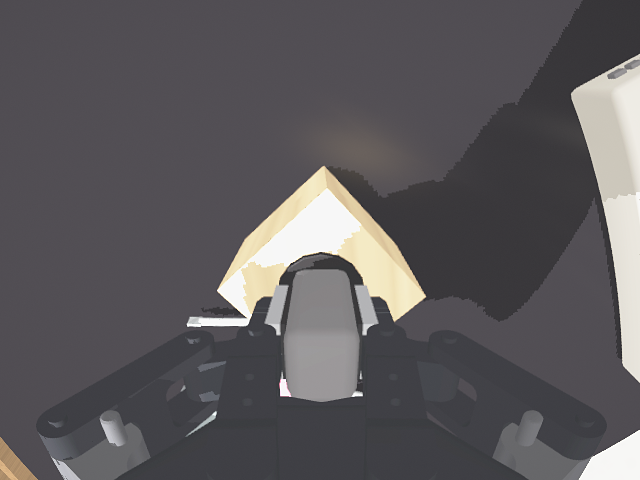

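View pics/c22.png

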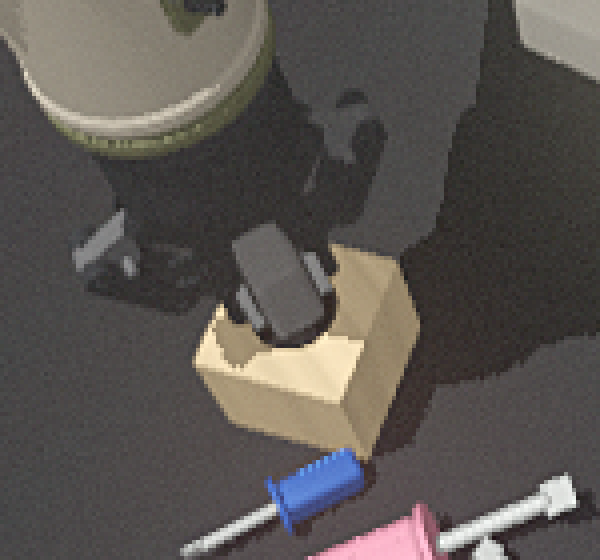

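servo_tool(
  steps=[
    [[0, 0, 0, 0], [0, 0, 0, 0], [0, 0, 0, 0], [0, 0, 0, 0]],
  ],
  jaw=55,
)

```text
time: 31.55
eef_pos: [0.5475, -0.2839, 0.0912]
tool_rot: [-1.559, -0.07, -0.288]
contact_force: [0.3, -1.1, -0.8]
grip_width: 0.055
```

```bash
python3 - <<'E'
from h import *
rel([.5485,-.282,.2],None)
W,P=snap('wrist','w19')
E
```

```text
t 31.55 pos [ 0.5475 -0.2839  0.0912] rot [-1.5593 -0.0697 -0.2881] yawdeg -16.5 q7 2.055 ytool [ 0.07   -0.0087 -0.9975] F [ 0.3 -1.1 -0.8] w 0.054970615343235656
tool mm [   8.  -108.4    3.4] twist None
```

View pics/w19.png

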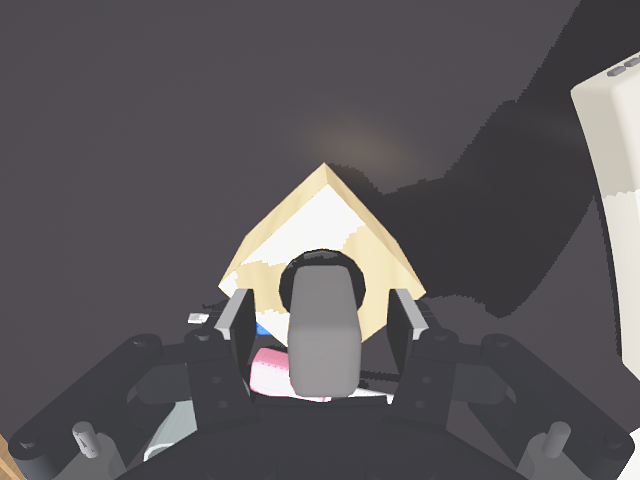

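servo_tool(
  steps=[
    [[0.5, -8, 0, 0], [1, -15, 0, 0], [2, -25, 0, 0], [2, -30, 0, 0], [2, -40, 0, 0], [0, -40, 0, 0], [-20, -20, 0, 0], [-10, 0, 0, 0], [0, 0, 0, 0]],
  ],
)

```text
time: 32.5
eef_pos: [0.5117, -0.2773, 0.2822]
tool_rot: [-1.561, -0.074, -0.291]
contact_force: [0.2, -0.4, -0.5]
grip_width: 0.0548
```

```bash
python3 - <<'E'
from h import *
o=arm.get_obs();print(o['time'],o['eef_pos'])
W,P=snap('wrist','w20'); S,Q=snap('scene','s20'); T,V=snap('side','d20')
print(proj(P,[.5488,-.2815,.135],True),proj(P,[.5488,-.2815,.075],True))
cv2.imwrite('pics/c23.png',cv2.resize(S[290:450,150:310,::-1],None,fx=3.7,fy=3.7,interpolation=3))
cv2.imwrite('pics/c24.png',cv2.resize(T[120:320,230:370,::-1],None,fx=3,fy=3,interpolation=3))
E
```

```text
32.5 [ 0.51167082 -0.27732012  0.28223054]
(np.float64(325.54870467388014), np.float64(256.25163162005634)) (np.float64(324.2583689548066), np.float64(233.3343930190271))
```

View pics/w20.png

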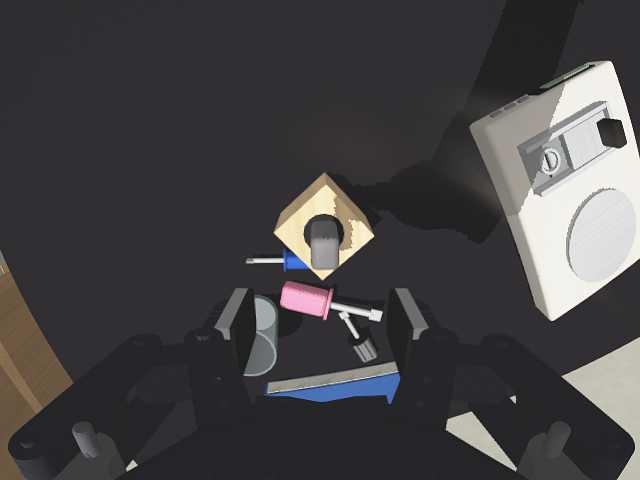

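View pics/c23.png

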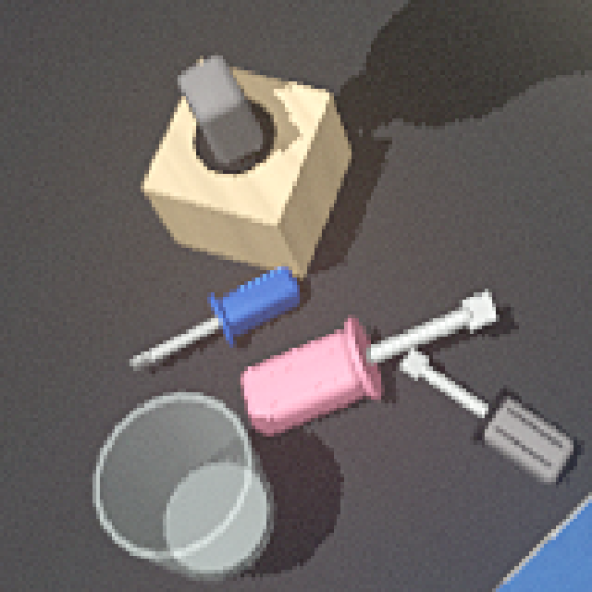

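View pics/c24.png

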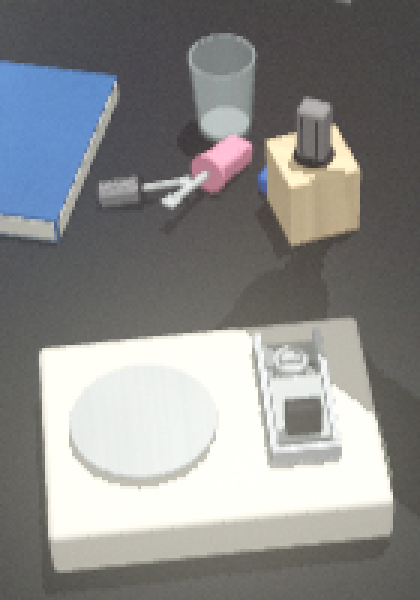

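```bash
python3 - <<'E'
from h import *
W,P=load('w20'); S,Q=load('s20')
cv2.imwrite('pics/c25.png',cv2.resize(W[80:220,500:640],None,fx=4.2,fy=4.2,interpolation=3))
cv2.imwrite('pics/c26.png',cv2.resize(W[165:285,265:385],None,fx=4.9,fy=4.9,interpolation=3))
cv2.imwrite('pics/c27.png',np.hstack([cv2.imread('pics/c25.png'),cv2.imread('pics/c26.png')])[:,:,:][:588,:1176][:, :] if 0 else cv2.resize(np.hstack([cv2.imread('pics/c25.png'),cv2.imread('pics/c26.png')]),(800,400)))
E
```

```text
(no output)
```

View pics/c27.png

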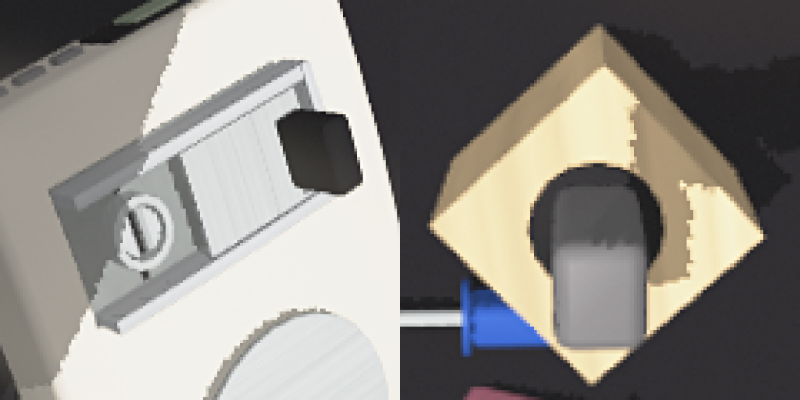

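```bash
python3 - <<'E'
from h import *
W,P=load('w20'); S,Q=load('s20'); e=lambda x,y:(150+(x+.5)/3.7-.5,290+(y+.5)/3.7-.5)
print(tri([ray(P,325,253.6,True),ray(Q,*e(210,83))]))
o=arm.get_obs();print(o['time'],o['contact_force'])
arm.finish_job()
E
```

```text
(array([ 0.54679121, -0.28209373,  0.13350342]), [np.float64(0.0007121518212440917), np.float64(0.0007121518212441824)])
32.65 [ 0.26480619 -0.27541428 -0.38448878]
the job is handed in; nothing more can be done
```

The transport lock is released, the screwdriver is back in its block, and I handed the job in at about 32.7 s. The hand-in gives no verdict, so this is what my own checks showed.

- **Lock slide:** I pinched the grip and slid it until it hit the end stop, where the force rose to about 14 N. Afterwards the grip measured 82.8 mm from the screw's axis; 83 mm is expected at the stop.
- **Screw:** The blade went fully into the slot, pressing at about 4 N. I turned it clockwise until the torque rose to 0.33 N m, well above the 0.04 N m needed to turn it. With the blade out, the slot lined up with the two black marks to about 1°.
- **Screwdriver:** I set it back until the guard pressed on the block (11 N), then released it and moved the arm clear. The top of its handle then measured at (0.547, -0.282, 0.1335) m. At the start it was (0.548, -0.282, 0.134) m, and the stated height is 0.135 m, so it is upright and fully home.
- **Beaker and weight:** The beaker looks unmoved in the last pictures. The arm never worked near the weight, and I did not measure it again.

**Disagreements:**
- The tool's tilt drifted up to 0.07 rad during the moves, and I could only partly correct it. By calculation the screwdriver leaned about 0.12 rad while turning the screw, and the blade's end sat 2–3 mm off the axis, inside the 8 mm limit.
- Before the screwdriver went back in, the wrist camera put its tip about 2 mm from where I had calculated it.
- The three lookalike screwdrivers, upright at the start, had fallen over by my first close look at the block, at 7 s. The arm had not been near them.

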